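# Pre-wet a greasy hub and tip it into the parts washer

### The job

The greasy bicycle hub in the metal sorting scoop is ready for cleaning: get the scoop out from under the bench riser, stand it flat on the bench with the hub straight below the nozzle of the degreaser bottle, let go of it, and press the pump head right down, without ramming it, and let it come back up. Then tip the hub out over the scoop's open edge into the parts washer, from low down, not thrown, and put the scoop down flat on the bench. Keep your fingers off the hub, do not pump with no hub below the nozzle, and leave the other things on the bench where they are.

Things in the scene. Friction and masses are not known exactly. Their poses are not given: they have to be found in the camera images.
- scoop: Aluminium scoop: tray 130 long (x), 58 wide (y), floor and lips 4 thick, lips 34 high at the sides and back, none at the front (+x). Level black bar handle from the back lip to -x: 85 long, 24 wide, 20 high. 0.12-0.24 kg. Origin: middle of the tray's underside, z up. Starts flat on the bench, tray in front of the riser, whole handle under its deck: at first only the tray can be taken.
- scoop_edge (a point): Middle of the scoop's open edge, at its underside: 65 ahead of the scoop's origin. Axes as the scoop's.
- scoop_grip (a point): Point inside the scoop's handle on its centre line, 30 behind the back lip (95 behind the scoop's origin) and 34 above the underside. Axes as the scoop's.
- hub: Bicycle wheel hub in dark and bright metal: axle along its x, 92 long over all, two round flanges 42 in diameter, 58 apart, a barrel 26 in diameter between them. 0.14 to 0.26 kg. Origin: its middle, on the axle. It starts lying lengthwise in the scoop, its middle 25 above the scoop's underside; it slides on the scoop's floor when that is tipped some 25 to 37 degrees.
- dispenser: White degreaser bottle, 76 in diameter, strapped in a grey bracket that is screwed to the bench; with its pump it is 226 high. It does not move. Origin: on the bottle's axis at bench height; z up; its spout reaches out to -x, and the bracket is on its +x side.
- pump (a joint): Travel of the sprung pump head with its spout, in m: 0 up, 0.016 right down. It needs 5 N to start and 12 N at the bottom, and springs back up by itself.
- pump_top (a point): Middle of the flat top of the black pump head (34 in diameter), on the bottle's axis, 226 above the bench when up; it moves down with the head.
- nozzle (a point): Mouth of the nozzle at the end of the spout, pointing straight down: 110 from the bottle's axis to the dispenser's -x, 176 above the bench when up; the spout is 11 thick and its arm runs level 212 above the bench.
- washer: Grey metal parts washer, fixed: open tub 280 deep (x), 340 wide (y), walls 6 thick. Front rim (-x, facing the robot) 100 high; floor 30 above the bench; side guards rise from 100 to about 155 at the back; back wall 160, open lid behind it to 225; thin pipe in the back corner at +y. Origin: middle of its underside, z up. Left or right on the bench.
- riser: Low wooden bench riser, fixed: deck 220 deep (x), 360 wide (y), underside 75 and top 91 above the bench, side panels 16 thick at its ends, open to the front (-x, facing the robot) and back; boxes on it reach 205. Origin: middle of its footprint on the bench. On the side opposite the washer.
- jar: Small glass jar with a steel lid, 44 in diameter, 70 high, left (+y) of the dispenser. Origin: middle of its underside. To be left alone.
- spray: Aerosol can, 54 in diameter, 170 high, behind the dispenser. Origin: middle of its underside. To be left alone.
- carton: Cardboard carton 50 x 70 x 90 high, behind the dispenser. Origin: middle of its underside. To be left alone.
- tape: Roll of grey tape lying flat, 100 in diameter, 25 high, near the robot. Origin: middle of its underside. To be left alone.
- wrench: Steel wrench lying flat, 180 long along its x, near the robot. To be left alone.
- tin: Open steel tin, 54 in diameter, 80 high, right (-y) of the dispenser. Origin: middle of its underside. To be left alone.
Things that resemble listed ones, but are neither listed nor needed, are in the scene too. Leave any blue look-alike of the hub alone.

How it is judged:
By the outcome, as a careful person would: the job done as asked, in the order asked, and still so for the second after the job is handed in, with the robot touching nothing.
It also fails if it takes over 72 s, if anything falls off the work surface, if the arm or the gripper's body presses on something with over 40 N, if the wrist force passes 120 N, or if a joint passes its speed limit or range.

### The arm

A 6-joint arm with a two-finger parallel gripper is mounted at the origin on the work surface. World frame = base frame: x ahead of the robot, y to its left, z up, the work surface at z = 0. Lengths are in m, angles in rad, forces in N, time in s.
With the tool pointing down it reaches from about 0.35 to 0.975 m from the base axis. Payload 17.4 kg.
Tool frame: the origin (TCP) lies at the very end of the fingers, on their centre line; the grasp point (between the pads) lies manip.hold_point_z behind it (manip.hold_point_z is the distance from the TCP to the grasp point, in m); z points along the fingers, x is the direction in which the jaws open and shut, and the axes are right-handed (so a half turn about z gives the same grasp; the last joint's range is limited). The gripper opens to 85 mm and grips with 20 to 120 N. Pads are 22 mm wide; open, the fingers measure 114 mm over their backs; the gripper's body (76 mm by 85 mm) begins 54 mm behind the grasp point. The pads swing forward as they close: fully open they stand 13 mm farther back than shut.
Start: joints at [1.242, 0.116, 1.442, -0, 1.584, -0.038], TCP at [0.194, 0.647, 0.231] pointing down, gripper open.
Joint ranges: [-2.83, 2.83], [-0.83, 2.19], [0.07, 2.5], [-1.14, 4.28], [0.01, 3], [-2.97, 2.97]. Speed limits (rad/s): [1.89, 1.89, 2.22, 3.14, 3.14, 3.14].

### API

Orientations are given as a unit quaternion [w, x, y, z].
In Python, from workcell import manip gives the robot as it stands.
- The arm moves only by the tool servo_tool, never from a script. Its argument "moves" is a list of rows, each an object of numbers: "x", "y", "z": the shift along the tool's x, y, z in mm; "roll": the turn about the tool's z in rad. In form: [{"x": .., "y": .., "z": .., "roll": ..}, ...]. A call has 1 to 10 rows; each row is the pose to reach, as a shift and turn from the pose measured when the call began, along the tool's axes at that moment; what a row does not reach only later rows make up. A row lasts 1/8 s, in which the tool goes at most 62.5 mm and 10.7 degrees, less where a joint would pass 70% of its speed; a pose out of reach is approached as far as the arm can. A call with a gripper value outside its range is refused whole. "jaw" is the closure, from 0 (fully open) to 1 (shut), set as the call begins (left out, the last holds). The fingers move at their own pace and stop on an object; "force" is the grip in N (left out, the last holds). Time passes only in rows, so rows that repeat a pose let the fingers close. It gives the time, the measured TCP pose, the force and the opening at its end, in the units of the state.
- manip.sense(): the state, without advancing time (a new reading comes with each control period).
- manip.capture(name): name is "side" or "top"; returns (picture, depth): 384x512x3 uint8, red, green, blue; 384x512 float32, m along the optical axis (not along the pixel's ray), 0 where there is no reading.
- manip.camera_model(name): a dict with "fx", "fy", "cx", "cy" (pixels), "T" (4x4, takes a point from camera to world coordinates). Camera axes: x right, y up, looking along -z (the intrinsics and any distortion apply to the point x, -y, -z); pixel columns grow to the right and rows downward; lengths in m; the calibration is good to about 2 mm. A picture is of the moment at which its call begins. camera_model takes no time and is no camera call.
- manip.job_done(): hands the job in, once; it reports no verdict.
Trained networks look in the newest picture that a camera, given by its name, has taken for a name from the list of things; names that differ only in an ending like _2 or _b are one class to them, and where a whole thing is asked for, a point or a joint stands for the part that bears it (a point fixed in the world has none). Each returns a list of dicts, best first, with "confidence" (0 to 1); they miss things now and then, are a little off and sometimes report something else, mostly with a low value. They report only what shows in the picture. A call takes as long as a camera call. They do not tell look-alikes from the thing itself.
- manip.outline_of(camera, thing): "mask" (384x512 bool, what is visible of it).
- manip.tip_of(camera, thing): "at" ([x, y, z] in m, in the coordinates of the camera as it stood for that picture, good to about 4 mm: a listed point, or the origin of a listed thing).
The state is a dict: "clock": time; "joint_positions": joint angles; "joint_vel": joint speeds; "joint_torque": joint torques, N m; "position": TCP position; "orientation": TCP orientation; "force": force on the tool from outside, world axes, zero at the start; "wrist_torque": the same for the moment, N m; "finger_gap": finger opening in m.
Only numpy, scipy, OpenCV 4.12 (cv2) and the standard library are available. Lean on these libraries where they do the work, as an engineer would, in place of code of your own. Each camera call takes 0.05 s, during which the arm holds its last target.

## Working session

There is one attempt and no reset: what is moved stays moved. The work goes in short steps, Python scripts to look and compute and a tool call to move; the robot and the scene stay as the last step left them, time stands still between calls to the robot, and variables do not carry over. Pictures are saved under pics/ and viewed, and the job is handed in when it is done.

Besides the shell and the picture viewer there is one more tool, called after "Call:" as name(argument=value, ...) on one line, values as JSON. servo_tool: Moves the arm, as the interface text tells. Its arguments: {"type":"object","properties":{"moves":{"type":"array"},"jaw":{"type":"number"},"force":{"type":"number"}},"required":["moves"]}

```bash
ls; mkdir -p pics; python3 - <<'E'
from workcell import manip
import cv2
for n in ("side","top"):
    p,d=manip.capture(n)
    cv2.imwrite(f"pics/{n}0.png",p[:,:,::-1])
    print(n,manip.camera_model(n))
s=manip.sense();print(s, manip.hold_point_z)
E
```

```text
pics
side {'fx': 413.35637186518204, 'fy': 413.35637186518204, 'cx': 258.9909570047886, 'cy': 190.63829108490992, 'T': array([[ 9.69796817e-01,  1.84038108e-01, -1.60075322e-01,
         3.37816694e-01],
       [-2.43914168e-01,  7.32032511e-01, -6.36108702e-01,
        -9.56904505e-01],
       [ 1.12098253e-04,  6.55940833e-01,  7.54812301e-01,
         1.22280471e+00],
       [ 0.00000000e+00,  0.00000000e+00,  0.00000000e+00,
         1.00000000e+00]])}
top {'fx': 464.93897733223037, 'fy': 464.93897733223037, 'cx': 252.86751190464062, 'cy': 188.24840006733555, 'T': array([[ 0.01055777,  0.98560242, -0.16874951,  0.28850243],
       [-0.99993454,  0.01115044,  0.00256488, -0.04174138],
       [ 0.00440958,  0.16871139,  0.98565563,  1.68250872],
       [ 0.        ,  0.        ,  0.        ,  1.        ]])}
{'clock': 0.1, 'joint_positions': array([ 1.24218289e+00,  1.16422975e-01,  1.44218740e+00, -4.99882777e-06,
        1.58397473e+00, -3.77990780e-02]), 'joint_vel': array([ 0.00099478, -0.00205241, -0.00176379,  0.00035889, -0.00039296,
       -0.00026251]), 'joint_torque': array([ 3.83185994e-03, -7.33676219e+01, -6.33772230e+01,  1.43360667e-04,
        5.46350959e-03, -3.32059449e-05]), 'position': array([0.1935018 , 0.64650198, 0.230653  ]), 'orientation': array([ 2.83146223e-04,  8.02101063e-01,  5.97188110e-01, -4.07521200e-04]), 'force': array([-0.62226963, -0.21614757,  0.81721978]), 'wrist_torque': array([ 0.00048573, -0.00388257,  0.0003712 ]), 'finger_gap': 0.08531451145464598} 0.0187
```

View pics/side0.png

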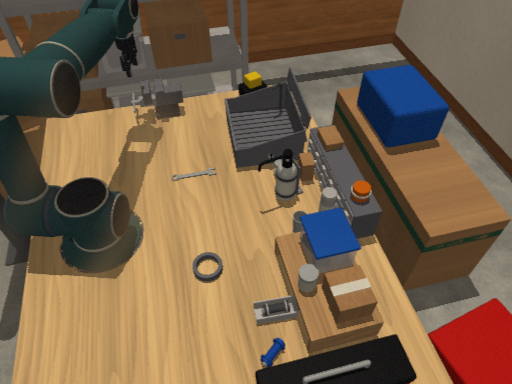

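View pics/top0.png

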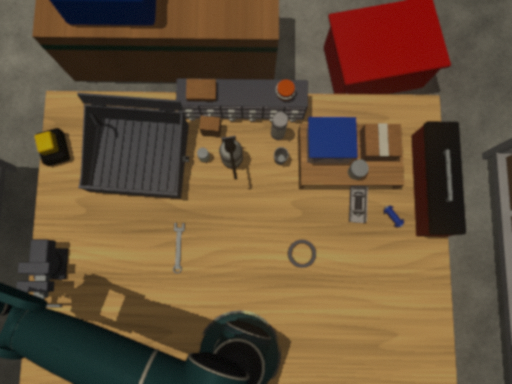

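Top view: world +x is up and +y is left. The washer is at (133,147), the dispenser at (232,150), the riser at (350,155) and the scoop with the hub at (358,205). The blue look-alike hub is at (393,216), outside the scoop.

```bash
cat > h.py <<'E'
from workcell import manip
import numpy as np, cv2
from scipy.spatial.transform import Rotation as R
def world(n,pc):
    T=manip.camera_model(n)['T']; return T[:3,:3]@np.asarray(pc)+T[:3,3]
def cloud(n,d):
    m=manip.camera_model(n); v,u=np.mgrid[0:384,0:512]
    P=np.stack([(u-m['cx'])/m['fx']*d,-(v-m['cy'])/m['fy']*d,-d],-1)
    return P@m['T'][:3,:3].T+m['T'][:3,3]
def proj(n,pw):
    m=manip.camera_model(n);T=m['T'];p=T[:3,:3].T@(np.asarray(pw)-T[:3,3]);p=p/-p[2]
    return m['cx']+m['fx']*p[0], m['cy']-m['fy']*p[1]
def tip(n,t,k=3):
    return [(np.round(world(n,r['at']),4).tolist(),round(r['confidence'],2)) for r in manip.tip_of(n,t)[:k]]
E
python3 - <<'E'
from h import *
ds={}
for n in ("side","top"):
    p,d=manip.capture(n); np.save(f"{n}.npy",d)
    for t in ("scoop","scoop_edge","scoop_grip","hub","dispenser","pump_top","nozzle","washer","riser","jar","tin","tape"):
        print(n,t,tip(n,t))
    for t,c in (("scoop",None),("hub",None)):
        for r in manip.outline_of(n,t)[:2]:
            m=r['mask'];v,u=np.nonzero(m);print(n,t,r['confidence'],m.sum(),u.min(),u.max(),v.min(),v.max())
    a=(330,170,420,240) if n=="top" else (240,280,310,370)
    c=p[a[1]:a[3],a[0]:a[2],::-1];cv2.imwrite(f"pics/{n}_c.png",cv2.resize(c,None,fx=6,fy=6,interpolation=cv2.INTER_CUBIC))
E
```

```text
side scoop [([0.5271, -0.4231, -0.0015], 0.62)]
side scoop_edge []
side scoop_grip [([0.616, -0.4299, 0.0332], 0.61)]
side hub [([0.4833, -0.5484, 0.021], 0.73), ([0.5266, -0.4204, 0.0264], 0.69)]
side dispenser [([0.6917, 0.0366, 0.0018], 0.57)]
side pump_top [([0.688, 0.0373, 0.226], 0.72), ([0.3603, 0.2201, 0.0014], 0.66)]
side nozzle [([0.5831, 0.0157, 0.1737], 0.68)]
side washer [([0.6884, 0.3787, 0.0017], 0.74), ([0.5284, -0.4231, -0.0027], 0.73)]
side riser [([0.6904, -0.3892, 0.0005], 0.68), ([0.6912, 0.1389, 0.0035], 0.64)]
side jar [([0.696, 0.1413, 0.0021], 0.58)]
side tin [([0.6848, -0.1413, 0.0019], 0.55)]
side tape []
side scoop 0.65 722 253 298 295 323
side hub 0.91 359 260 284 338 367
side hub 0.72 706 253 297 296 323
top scoop [([0.5218, -0.4245, -0.0011], 0.63)]
top scoop_edge [([0.4582, -0.4221, 0.0002], 0.85)]
top scoop_grip [([0.6154, -0.4334, 0.0393], 0.56), ([0.5203, -0.426, 0.0007], 0.35), ([0.6838, 0.3797, -0.0038], 0.2)]
top hub [([0.5203, -0.4262, 0.027], 0.67), ([0.4749, -0.5513, 0.0217], 0.57), ([0.6847, -0.3887, -0.0012], 0.47)]
top dispenser [([0.6875, 0.0389, 0.0009], 0.85)]
top pump_top [([0.6911, 0.1314, -0.0022], 0.7), ([0.69, 0.0327, 0.2285], 0.69), ([0.4594, -0.4255, -0.001], 0.21)]
top nozzle [([0.5791, 0.0182, 0.1773], 0.6), ([0.798, 0.1089, -0.0027], 0.3)]
top washer [([0.6823, 0.3792, -0.0007], 0.74), ([0.5818, 0.0183, 0.1765], 0.29)]
top riser [([0.6871, -0.391, 0.0004], 0.9)]
top jar [([0.6919, 0.1336, -0.001], 0.67)]
top tin []
top tape [([0.3409, -0.2237, 0.0037], 0.83), ([0.7885, -0.1345, -0.0008], 0.64)]
top scoop 0.73 521 348 367 184 222
top scoop 0.28 10156 78 188 94 197
top hub 0.7 289 287 314 240 267
top hub 0.63 189 353 362 191 215
```

View pics/top_c.png

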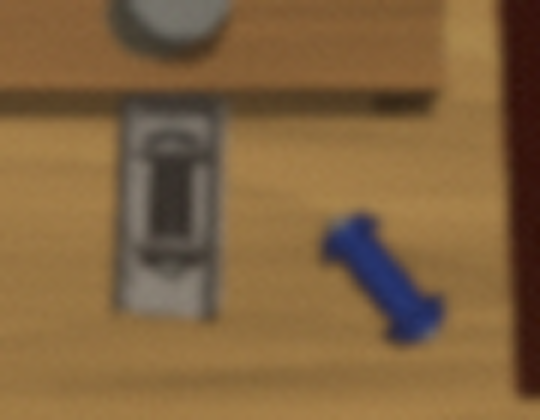

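View pics/side_c.png

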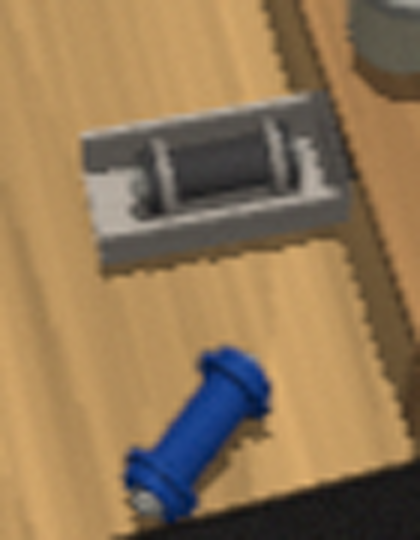

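```bash
python3 - <<'E'
from h import *
d=np.load('top.npy');P=cloud('top',d)
# lips: points with z 0.02-0.045 near scoop
q=P.reshape(-1,3)
s=q[(q[:,0]>.42)&(q[:,0]<.62)&(q[:,1]>-.48)&(q[:,1]<-.37)&(q[:,2]>.012)&(q[:,2]<.06)]
l=s[(s[:,2]>.029)&(s[:,2]<.038)&(abs(s[:,1]+.4245)>.018)]
for sg in (1,-1):
    k=l[(l[:,1]+.4245)*sg>0.0];k=k[k[:,0]<.575];print(len(k),k.mean(0),np.polyfit(k[:,0],k[:,1],1), k[:,0].min(),k[:,0].max())
h=s[(s[:,2]>.04)];print('hubtop',h.mean(0),len(h),h[:,0].min(),h[:,0].max())
# depth map around scoop
for v in range(182,226,2):print(v,' '.join('%4d'%(1000*z) for z in P[v,344:372:1,2]))
print(P[205,344:372,1].round(3),P[182:226:2,358,0].round(3))
# riser front edge
r=q[(q[:,2]>.086)&(q[:,2]<.096)&(q[:,1]<-.2)&(q[:,1]>-.6)&(q[:,0]>.5)];print('riser',r[:,0].min(),r[:,0].max(),r[:,1].min(),r[:,1].max(),np.percentile(r[:,0],[1,99]))
print(R.from_quat(np.roll(manip.sense()['orientation'],-1)).as_matrix().round(3))
E
```

```text
36 [ 0.50417021 -0.3970182   0.03386909] [-0.07174286 -0.36084759] 0.4566827249401708 0.5572044733772419
38 [ 0.50420557 -0.44980334  0.03375764] [-0.06306158 -0.41800734] 0.4538470384135307 0.5734002904633833
hubtop [ 0.51944916 -0.42212787  0.04404681] 86 0.4735895256532746 0.581163557584262
182   89   92   94  102   93   87   91   91   98   93   89   89   87   95   91   90   89   91   90   88   98   90   86   92   97   94   93   92
184   90   89   93   91   92   91   90   96   95   90   89   92   93   97   89   94   88   85   95   80   94   98   91   93   86   92   89   96
186   -1    0    2    4    2    2   18   29   44   35   30   36   34   35   27   34   33   34   37   34   37   28   32   32    1    0    5    3
188    2    8    2    4    0    0   14   32   31    6    7    9   10    7   10    8    3   15   16   15   10   24   31   37   -1    4    3   -4
190    6    8    1    1    0    2   19   42    1    8    0    5   10    2   12   10    2   10    2    9    3   18   33   36    2    1    0    2
192    2    4    1   -3    0    9   22   38    8    8   31   37   36   39   39   45  
[... 2177 characters left out ...]
3   18   30    4   -1    2   -1    0   -1
224    5    1    4    3    4   -4    2   -2   -1   -2    2    5   -2    1    7    0    2   -2   -1    2    8    5    7    0    5    3    1    0
[-0.379 -0.383 -0.386 -0.391 -0.394 -0.396 -0.395 -0.397 -0.408 -0.41
 -0.415 -0.41  -0.416 -0.418 -0.422 -0.425 -0.431 -0.434 -0.445 -0.449
 -0.451 -0.448 -0.45  -0.463 -0.465 -0.47  -0.474 -0.477] [0.587 0.58  0.584 0.58  0.572 0.56  0.552 0.546 0.537 0.532 0.524 0.516
 0.511 0.503 0.494 0.488 0.481 0.478 0.471 0.463 0.456 0.449]
riser 0.5750248815862364 0.8433365176781198 -0.5710704988180461 -0.2042135619640345 [0.57748116 0.79385119]
[[ 0.287  0.958 -0.   ]
 [ 0.958 -0.287  0.   ]
 [ 0.    -0.    -1.   ]]
```

The tool only shifts and rolls, so it stays vertical and cannot tilt. That sets the plan:
1. Grip the tray across both side lips (58 wide) from outside, clear of the hub, and pull it out.
2. Regrasp by the handle and place the scoop under the nozzle.
3. Pump.
4. Lower the scoop flat into the tub and lift the handle, so it pivots on its open edge.

Candidates for the hub: the dark and bright one in the scoop (top 358,203) and the blue one (top 393,216). The enlarged crops confirm that the metal one in the scoop is the one meant.

```bash
cat >> h.py <<'E'
def yawnow():
    M=R.from_quat(np.roll(manip.sense()['orientation'],-1)).as_matrix();return M
def rows(*tg):
    """tg: (x,y,z,yaw_deg of tool x) world -> rows in present tool frame"""
    s=manip.sense();M=yawnow();y0=np.degrees(np.arctan2(M[1,0],M[0,0]))
    print('clock',round(s['clock'],2),'pos',s['position'].round(4),'yaw',round(y0,2),'q',s['joint_positions'].round(2),'F',s['force'].round(1),'T',s['wrist_torque'].round(2),'gap',round(s['finger_gap'],4),'tilt',M[:,2].round(3))
    for t in tg:
        sh=M.T@(np.array(t[:3])-s['position'])*1000
        dy=(t[3]-y0+180)%360-180
        print(t,'->',sh.round(1),'roll',round(-np.radians(dy),3))
E
python3 - <<'E'
from h import *
rows((.42,.15,.26,80),(.498,-.423,.26,86.2),(.498,-.423,.10,86.2))
E
```

```text
clock 1.6 pos [0.1935 0.6467 0.2313] yaw 73.34 q [ 1.24  0.12  1.44  0.    1.58 -0.04] F [-0.  -0.3 -0.2] T [-0.05  0.02 -0.04] gap 0.0854 tilt [-0.  0. -1.]
(0.42, 0.15, 0.26, 80) -> [-410.9  359.4  -28.7] roll -0.116
(0.498, -0.423, 0.26, 86.2) -> [-937.4  598.4  -28.7] roll -0.225
(0.498, -0.423, 0.1, 86.2) -> [-937.4  598.4  131.3] roll -0.225
```

Call:
servo_tool(moves=[{"x": -411,"y": 359,"z": -29,"roll": -0.116},{"x": -411,"y": 359,"z": -29,"roll": -0.116},{"x": -411,"y": 359,"z": -29,"roll": -0.116},{"x": -411,"y": 359,"z": -29,"roll": -0.116},{"x": -411,"y": 359,"z": -29,"roll": -0.116},{"x": -411,"y": 359,"z": -29,"roll": -0.116},{"x": -411,"y": 359,"z": -29,"roll": -0.116},{"x": -411,"y": 359,"z": -29,"roll": -0.116},{"x": -411,"y": 359,"z": -29,"roll": -0.116},{"x": -937,"y": 598,"z": -29,"roll": -0.225}], jaw=0, force=60)

```text
clock: 2.85
position: [0.4285, 0.0867, 0.2605]
orientation: [0.0, 0.729, 0.684, 0.0]
force: [0.4, 0.1, 0.4]
finger_gap: 0.0854
```

```bash
python3 - <<'E'
from h import *
rows((.498,-.423,.26,86.2),(.498,-.423,.10,86.2))
E
```

```text
clock 2.85 pos [0.4285 0.0867 0.2605] yaw 86.38 q [ 0.14 -0.42  1.87  0.    1.69 -1.37] F [0.4 0.1 0.4] T [-0.04 -0.02 -0.01] gap 0.0854 tilt [ 0.  0. -1.]
(0.498, -0.423, 0.26, 86.2) -> [-5.043e+02  1.015e+02  4.000e-01] roll 0.003
(0.498, -0.423, 0.1, 86.2) -> [-504.3  101.5  160.4] roll 0.003
```

Call:
servo_tool(moves=[{"x": -504,"y": 101,"z": 0,"roll": 0.003},{"x": -504,"y": 101,"z": 0,"roll": 0.003},{"x": -504,"y": 101,"z": 0,"roll": 0.003},{"x": -504,"y": 101,"z": 0,"roll": 0.003},{"x": -504,"y": 101,"z": 0,"roll": 0.003},{"x": -504,"y": 101,"z": 0,"roll": 0.003},{"x": -504,"y": 101,"z": 0,"roll": 0.003},{"x": -504,"y": 101,"z": 0,"roll": 0.003},{"x": -504,"y": 101,"z": 20,"roll": 0.003},{"x": -504,"y": 101,"z": 60,"roll": 0.003}])

```text
clock: 4.1
position: [0.4977, -0.4239, 0.2002]
orientation: [0.001, 0.731, 0.683, 0.0]
force: [1.3, -1.1, -0.3]
finger_gap: 0.0851
```

```bash
python3 - <<'E'
from h import *
rows((.498,-.423,.07,86.2),(.498,-.423,.003,86.2))
p,d=manip.capture('side');cv2.imwrite('pics/s1.png',cv2.resize(p[200:380,180:400,::-1],None,fx=3,fy=3))
E
```

```text
clock 4.1 pos [ 0.4977 -0.4239  0.2002] yaw 86.13 q [-0.74  0.08  1.53  0.    1.53 -2.25] F [ 1.3 -1.1 -0.3] T [ 0.04 -0.07 -0.01] gap 0.0851 tilt [ 0.002 -0.001 -1.   ]
(0.498, -0.423, 0.07, 86.2) -> [  1.1   0.  130.2] roll -0.001
(0.498, -0.423, 0.003, 86.2) -> [ 1.100e+00 -1.000e-01  1.972e+02] roll -0.001
```

View pics/s1.png

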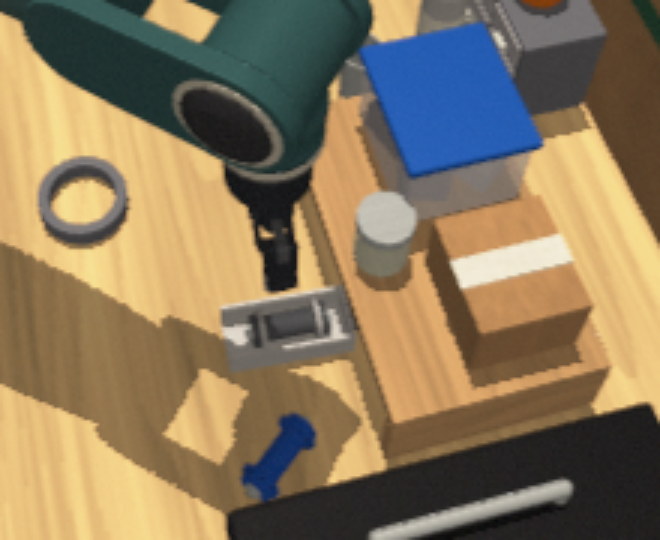

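The gripper is above the tray, which is at (285,325) in the crop, and it is clear of the can and boxes on the riser. I'll descend.

Call:
servo_tool(moves=[{"x": 1,"y": 0,"z": 50,"roll": 0},{"x": 1,"y": 0,"z": 100,"roll": 0},{"x": 1,"y": 0,"z": 140,"roll": 0},{"x": 1,"y": 0,"z": 165,"roll": 0},{"x": 1,"y": 0,"z": 180,"roll": 0},{"x": 1,"y": 0,"z": 190,"roll": 0},{"x": 1,"y": 0,"z": 197,"roll": 0},{"x": 1,"y": 0,"z": 197,"roll": 0}])

```text
clock: 5.15
position: [0.4957, -0.42, -0.0037]
orientation: [-0.003, 0.73, 0.683, 0.0]
force: [0.3, -0.0, 0.1]
finger_gap: 0.0854
```

Call:
servo_tool(moves=[{"x": 0,"y": 0,"z": 0},{"x": 0,"y": 0,"z": 0},{"x": 0,"y": 0,"z": 0},{"x": 0,"y": 0,"z": 0}], jaw=1, force=50)

```text
schema error: expected keys x, y, z, roll
```

```bash
python3 - <<'E'
from h import *
rows((.498,-.423,.008,86.2),(.38,-.415,.008,86.2))
E
```

```text
clock 5.15 pos [ 0.4957 -0.42   -0.0037] yaw 86.17 q [-0.74  0.22  1.72  0.    1.21 -2.25] F [ 0.3 -0.   0.1] T [-0.    0.02  0.02] gap 0.0854 tilt [-0.004  0.004 -1.   ]
(0.498, -0.423, 0.008, 86.2) -> [ -2.7   2.4 -11.7] roll -0.0
(0.38, -0.415, 0.008, 86.2) -> [  -2.6 -115.8  -11.2] roll -0.0
```

Call:
servo_tool(moves=[{"x": -3,"y": 2,"z": -8,"roll": 0},{"x": -3,"y": 2,"z": -8,"roll": 0}])

```text
clock: 5.4
position: [0.4982, -0.424, 0.0059]
orientation: [-0.002, 0.73, 0.683, 0.0]
force: [-0.4, 0.6, 0.4]
finger_gap: 0.0853
```

Call:
servo_tool(moves=[{"x": 0,"y": 0,"z": 0,"roll": 0},{"x": 0,"y": 0,"z": 0,"roll": 0},{"x": 0,"y": 0,"z": 0,"roll": 0},{"x": 0,"y": 0,"z": 0,"roll": 0}], jaw=1, force=50)

```text
clock: 5.9
position: [0.4985, -0.4242, 0.0066]
orientation: [-0.001, 0.73, 0.683, 0.0]
force: [-1.2, 1.2, 6.6]
finger_gap: 0.057
```

```bash
python3 - <<'E'
from h import *
rows((.498,-.423,.008,86.2),(.38,-.415,.008,86.2))
E
```

```text
clock 5.9 pos [ 0.4985 -0.4242  0.0066] yaw 86.17 q [-0.74  0.22  1.7   0.    1.22 -2.25] F [-1.2  1.2  6.6] T [0.22 0.16 0.04] gap 0.057 tilt [-0.002  0.002 -1.   ]
(0.498, -0.423, 0.008, 86.2) -> [ 1.1 -0.5 -1.4] roll -0.001
(0.38, -0.415, 0.008, 86.2) -> [   1.2 -118.8   -1.2] roll -0.001
```

Call:
servo_tool(moves=[{"x": 0,"y": 0,"z": -4,"roll": 0},{"x": 0,"y": -4,"z": -5,"roll": 0},{"x": 0,"y": -15,"z": -5,"roll": 0},{"x": 0,"y": -35,"z": -5,"roll": 0},{"x": 0,"y": -60,"z": -5,"roll": 0},{"x": 0,"y": -85,"z": -5,"roll": 0},{"x": 0,"y": -110,"z": -5,"roll": 0},{"x": 0,"y": -130,"z": -5,"roll": 0},{"x": 0,"y": -138,"z": -5,"roll": 0},{"x": 0,"y": -140,"z": -3,"roll": 0}])

```text
clock: 7.15
position: [0.3585, -0.415, 0.0101]
orientation: [-0.001, 0.731, 0.683, 0.0]
force: [0.9, -0.1, -4.2]
finger_gap: 0.0572
```

Call:
servo_tool(moves=[{"x": 0,"y": 0,"z": 4,"roll": 0},{"x": 0,"y": 0,"z": 4,"roll": 0}])

```text
clock: 7.4
position: [0.3591, -0.4152, 0.0066]
orientation: [-0.001, 0.73, 0.683, 0.0]
force: [-4.6, 1.2, 8.0]
finger_gap: 0.0572
```

```bash
python3 - <<'E'
from h import *
rows()
p,d=manip.capture('side');cv2.imwrite('pics/s2.png',cv2.resize(p[200:380,180:400,::-1],None,fx=3,fy=3))
E
```

```text
clock 7.4 pos [ 0.3591 -0.4152  0.0066] yaw 86.17 q [-0.9   0.    1.94  0.    1.2  -2.41] F [-4.6  1.2  8. ] T [0.5  0.73 0.08] gap 0.0572 tilt [-0.001  0.002 -1.   ]
```

View pics/s2.png

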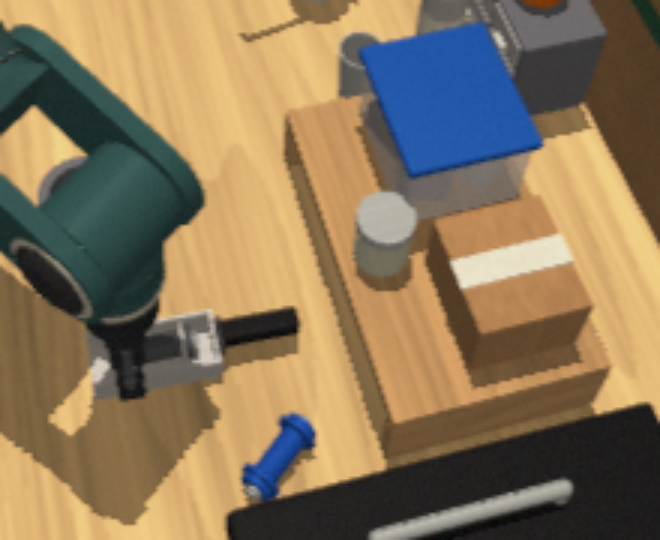

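Call:
servo_tool(moves=[{"x": 0,"y": 0,"z": 0,"roll": 0},{"x": 0,"y": 0,"z": 0,"roll": 0},{"x": 0,"y": 0,"z": 0,"roll": 0},{"x": 0,"y": 0,"z": -30,"roll": 0},{"x": 0,"y": 0,"z": -80,"roll": 0},{"x": 0,"y": 0,"z": -100,"roll": 0},{"x": 0,"y": 30,"z": -110,"roll": 0},{"x": 0,"y": 80,"z": -110,"roll": 0},{"x": 0,"y": 120,"z": -110,"roll": 0},{"x": 0,"y": 120,"z": -110,"roll": 0}], jaw=0)

```text
clock: 8.7
position: [0.4807, -0.423, 0.1152]
orientation: [-0.002, 0.73, 0.684, 0.0]
force: [-0.7, 0.3, -0.8]
finger_gap: 0.0858
```

```bash
python3 - <<'E'
from h import *
rows((.4786,-.421,.06,86.2),(.4786,-.421,.016,86.2))
for n in ('side','top'):
    p,d=manip.capture(n)
    for t in ('scoop','scoop_edge','scoop_grip','hub'): print(n,t,tip(n,t,2))
    np.save(n+'2.npy',d)
cv2.imwrite('pics/t3.png',cv2.resize(p[180:280,300:420,::-1],None,fx=5,fy=5))
E
```

```text
clock 8.7 pos [ 0.4807 -0.423   0.1152] yaw 86.27 q [-0.76  0.1   1.65  0.    1.4  -2.27] F [-0.7  0.3 -0.8] T [-0.02  0.    0.  ] gap 0.0858 tilt [-0.002  0.003 -1.   ]
(0.4786, -0.421, 0.06, 86.2) -> [ 1.7 -2.1 55.2] roll 0.001
(0.4786, -0.421, 0.016, 86.2) -> [ 1.6 -2.  99.2] roll 0.001
side scoop [([0.3918, -0.4172, -0.0017], 0.71)]
side scoop_edge [([0.3228, -0.4154, 0.0038], 0.96)]
side scoop_grip [([0.4779, -0.4222, 0.0367], 0.63)]
side hub [([0.477, -0.5454, 0.0188], 0.89), ([0.3885, -0.4136, 0.0266], 0.82)]
top scoop []
top scoop_edge [([0.6909, 0.0291, 0.2264], 0.28)]
top scoop_grip [([0.6889, -0.3905, 0.0013], 0.48), ([0.4798, -0.4244, 0.0374], 0.35)]
top hub []
```

View pics/t3.png

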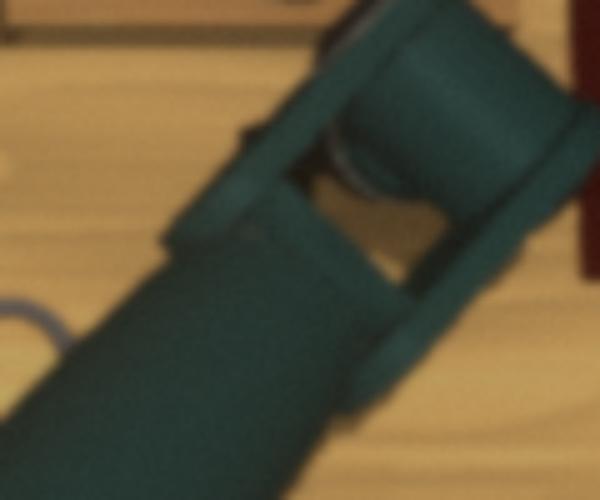

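The top view is blocked by the arm. The side view puts the grip point at (0.478, -0.422), which agrees with the position expected from the pull. I'll descend onto the handle.

Call:
servo_tool(moves=[{"x": 1.5,"y": -1.5,"z": 40,"roll": 0},{"x": 1.5,"y": -1.5,"z": 70,"roll": 0},{"x": 1.5,"y": -1.5,"z": 90,"roll": 0},{"x": 1.5,"y": -1.5,"z": 98,"roll": 0},{"x": 1.5,"y": -1.5,"z": 101,"roll": 0},{"x": 1.5,"y": -1.5,"z": 101,"roll": 0}])

```text
clock: 9.95
position: [0.4774, -0.4221, 0.0165]
orientation: [-0.0, 0.731, 0.683, 0.0]
force: [0.1, 0.3, 0.1]
finger_gap: 0.0854
```

Call:
servo_tool(moves=[{"x": 0,"y": 0,"z": 0,"roll": 0},{"x": 0,"y": 0,"z": 0,"roll": 0},{"x": 0,"y": 0,"z": 0,"roll": 0},{"x": 0,"y": 0,"z": 0,"roll": 0},{"x": 0,"y": 0,"z": 0,"roll": 0},{"x": 0,"y": 0,"z": 0,"roll": 0}], jaw=1, force=110)

```text
clock: 10.7
position: [0.4776, -0.4223, 0.017]
orientation: [-0.0, 0.73, 0.683, 0.0]
force: [0.0, 0.8, 5.9]
finger_gap: 0.0222
```

Call:
servo_tool(moves=[{"x": 0,"y": 0,"z": -3,"roll": 0},{"x": 0,"y": 0,"z": -8,"roll": 0},{"x": 0,"y": 0,"z": -15,"roll": 0},{"x": 0,"y": 0,"z": -15,"roll": 0}])

```text
clock: 11.2
position: [0.4778, -0.4225, 0.0328]
orientation: [0.001, 0.731, 0.683, 0.0]
force: [-0.4, -0.0, -3.0]
finger_gap: 0.0224
```

```bash
python3 - <<'E'
from h import *
rows()
p,d=manip.capture('side');cv2.imwrite('pics/s4.png',cv2.resize(p[230:380,180:330,::-1],None,fx=4,fy=4))
E
```

```text
clock 11.2 pos [ 0.4778 -0.4225  0.0328] yaw 86.14 q [-0.76  0.16  1.73  0.    1.26 -2.27] F [-0.4 -0.  -3. ] T [-0.   -0.19  0.02] gap 0.0224 tilt [ 0.001 -0.001 -1.   ]
```

View pics/s4.png

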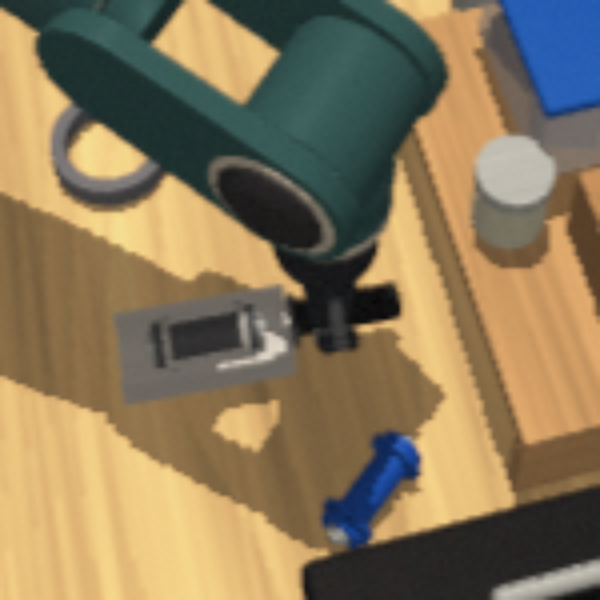

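Call:
servo_tool(moves=[{"x": 0,"y": 0,"z": -10,"roll": 0},{"x": 0,"y": 0,"z": -25,"roll": 0},{"x": 0,"y": 0,"z": -45,"roll": 0},{"x": 0,"y": 0,"z": -60,"roll": 0},{"x": 0,"y": 0,"z": -65,"roll": 0}], force=120)

```text
clock: 11.88
position: [0.478, -0.4227, 0.0991]
orientation: [0.001, 0.73, 0.683, 0.0]
force: [0.3, 0.1, -3.9]
finger_gap: 0.022
```

```bash
cat >> h.py <<'E'
def scoopfit(n,box,name=None,zoom=4):
    p,d=manip.capture(n)
    m=[r for r in manip.outline_of(n,'scoop')]
    for t in ('scoop','scoop_edge','scoop_grip','hub'): print(n,t,tip(n,t,2))
    if name:
        a=box;cv2.imwrite(name,cv2.resize(p[a[1]:a[3],a[0]:a[2],::-1],None,fx=zoom,fy=zoom))
    return p,d,m
E
python3 - <<'E'
from h import *
rows()
scoopfit('side',(180,220,330,370),'pics/s5.png')
E
```

```text
clock 11.88 pos [ 0.478  -0.4227  0.0991] yaw 86.14 q [-0.76  0.1   1.68  0.    1.36 -2.27] F [ 0.3  0.1 -3.9] T [ 0.02 -0.2   0.01] gap 0.022 tilt [ 0.002 -0.002 -1.   ]
side scoop [([0.3863, -0.4166, 0.0812], 0.86)]
side scoop_edge [([0.3237, -0.4112, 0.0823], 0.76)]
side scoop_grip [([0.4786, -0.4228, 0.1181], 0.96)]
side hub [([0.4779, -0.5462, 0.0153], 0.85), ([0.389, -0.4131, 0.106], 0.74)]
```

View pics/s5.png

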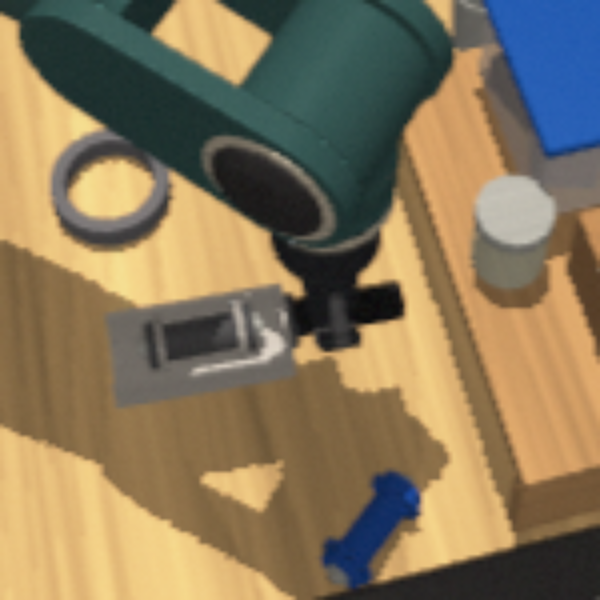

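The scoop is held level. Before going near the spout, I'll measure the wrist's envelope around the tool.

```bash
python3 - <<'E'
from h import *
s=manip.sense();t=s['position'];q1=s['joint_positions'][0]
er=np.array([np.cos(q1),np.sin(q1)]);el=np.array([-er[1],er[0]])
Q=[]
for n in ('side','top'):
    p,d=manip.capture(n);P=cloud(n,d).reshape(-1,3)
    ok=(d.reshape(-1)>0);rgb=p.reshape(-1,3).astype(int)
    arm=ok&(rgb.max(1)<130)&(rgb[:,1]>=rgb[:,0]-6)
    Q.append(P[arm])
Q=np.vstack(Q);h=(Q[:,:2]-t[:2]);a=h@er;b=h@el;z=Q[:,2]-t[2]
for z0 in np.arange(.08,.42,.03):
    k=(z>z0)&(z<z0+.03)&(abs(b)<.16)&(a>-.15)&(a<.12)
    if k.sum()>5:print(round(z0,2),k.sum(),'radial',a[k].min().round(3),np.percentile(a[k],98).round(3),'lat',np.percentile(b[k],[2,98]).round(3))
E
```

```text
0.08 133 radial -0.034 0.108 lat [-0.056  0.16 ]
0.11 88 radial -0.038 0.035 lat [-0.038  0.025]
0.14 160 radial -0.04 0.037 lat [-0.039  0.02 ]
0.17 60 radial -0.045 0.044 lat [-0.046  0.028]
0.2 112 radial -0.047 0.044 lat [-0.03   0.028]
0.23 171 radial -0.085 0.045 lat [-0.071  0.046]
0.26 590 radial -0.149 0.051 lat [-0.08   0.049]
0.29 1466 radial -0.15 0.051 lat [-0.08   0.059]
0.32 3797 radial -0.15 0.037 lat [-0.07   0.064]
0.35 2542 radial -0.15 -0.034 lat [-0.069  0.063]
0.38 32 radial -0.15 -0.142 lat [-0.019  0.015]
```

```bash
python3 - <<'E'
from h import *
rows((.44,-.26,.105,86.14-50),(.42,-.10,.105,86.14-95))
E
```

```text
clock 12.28 pos [ 0.4775 -0.4222  0.0967] yaw 86.14 q [-0.76  0.1   1.68  0.    1.36 -2.27] F [-0.8 -0.7 -2.7] T [-0.02 -0.26 -0.  ] gap 0.0224 tilt [ 0.     0.001 -1.   ]
(0.44, -0.26, 0.105, 36.14) -> [159.3 -48.3  -8.2] roll 0.873
(0.42, -0.1, 0.105, -8.86) -> [317.6 -79.   -8.2] roll 1.658
```

Call:
servo_tool(moves=[{"x": 8,"y": -2,"z": -4,"roll": 0.05},{"x": 32,"y": -10,"z": -8,"roll": 0.18},{"x": 70,"y": -21,"z": -8,"roll": 0.36},{"x": 110,"y": -33,"z": -8,"roll": 0.54},{"x": 150,"y": -45,"z": -8,"roll": 0.72},{"x": 190,"y": -54,"z": -8,"roll": 0.9},{"x": 230,"y": -62,"z": -8,"roll": 1.08},{"x": 270,"y": -70,"z": -8,"roll": 1.26},{"x": 300,"y": -76,"z": -8,"roll": 1.42},{"x": 318,"y": -79,"z": -8,"roll": 1.56}])

```text
clock: 13.52
position: [0.4197, -0.0984, 0.1048]
orientation: [-0.0, 1.0, -0.03, 0.0]
force: [-1.4, -0.1, -2.7]
finger_gap: 0.0218
```

```bash
python3 - <<'E'
from h import *
rows((.43,-.08,.10,-135),(.514,.084,.095,-135))
E
```

```text
clock 13.53 pos [ 0.4197 -0.0984  0.1048] yaw -3.47 q [-0.29 -0.38  2.1   0.    1.43 -0.23] F [-1.4 -0.1 -2.7] T [-0.23 -0.04  0.02] gap 0.0218 tilt [ 0.  0. -1.]
(0.43, -0.08, 0.1, -135) -> [  9.2 -19.    4.8] roll 2.296
(0.514, 0.084, 0.095, -135) -> [  83.1 -187.8    9.8] roll 2.296
```

Call:
servo_tool(moves=[{"x": 2,"y": -2,"z": 2,"roll": 0.18},{"x": 3,"y": -4,"z": 4,"roll": 0.36},{"x": 4,"y": -6,"z": 5,"roll": 0.54},{"x": 5,"y": -8,"z": 5,"roll": 0.72},{"x": 6,"y": -10,"z": 5,"roll": 0.9},{"x": 7,"y": -12,"z": 5,"roll": 1.08},{"x": 8,"y": -14,"z": 5,"roll": 1.26},{"x": 9,"y": -16,"z": 5,"roll": 1.44},{"x": 9,"y": -18,"z": 5,"roll": 1.62},{"x": 9,"y": -19,"z": 5,"roll": 1.8}])

```text
clock: 14.78
position: [0.4296, -0.0799, 0.0995]
orientation: [-0.0, -0.595, 0.804, 0.0]
force: [0.3, -0.5, -3.3]
finger_gap: 0.0221
```

```bash
python3 - <<'E'
from h import *
rows((.44,-.02,.075,-135),(.514,.084,.04,-135),(.514,.084,.02,-135))
p,d=manip.capture('side');cv2.imwrite('pics/s6.png',cv2.resize(p[120:300,170:350,::-1],None,fx=3.3,fy=3.3))
E
```

```text
clock 14.78 pos [ 0.4296 -0.0799  0.0995] yaw -106.93 q [-0.24 -0.36  2.09  0.    1.41  1.62] F [ 0.3 -0.5 -3.3] T [ 0.02  0.21 -0.08] gap 0.0221 tilt [-0.001  0.    -1.   ]
(0.44, -0.02, 0.075, -135) -> [-60.3   7.5  24.5] roll 0.49
(0.514, 0.084, 0.04, -135) -> [-181.4  -33.    59.5] roll 0.49
(0.514, 0.084, 0.02, -135) -> [-181.4  -33.1   79.5] roll 0.49
```

View pics/s6.png

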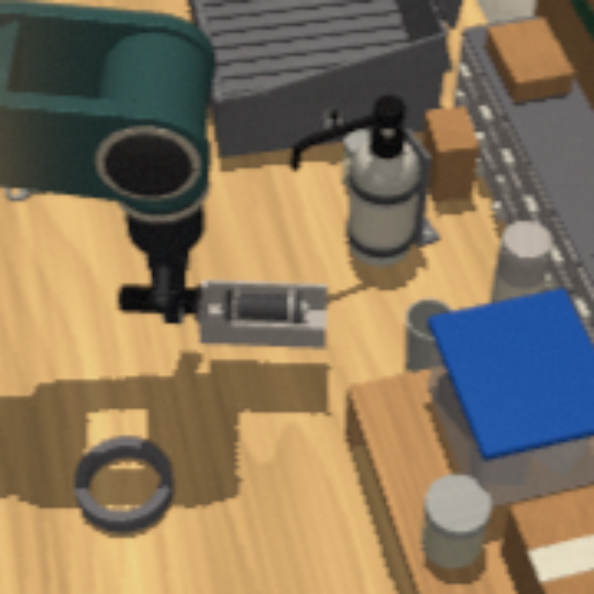

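The scoop is level with the hub seated, at (265,305) in the crop. I'll carry it under the nozzle.

Call:
servo_tool(moves=[{"x": -8,"y": 1,"z": 5,"roll": 0.12},{"x": -28,"y": 4,"z": 14,"roll": 0.28},{"x": -58,"y": 7,"z": 24,"roll": 0.42},{"x": -90,"y": -3,"z": 35,"roll": 0.49},{"x": -120,"y": -13,"z": 45,"roll": 0.49},{"x": -150,"y": -23,"z": 54,"roll": 0.49},{"x": -172,"y": -30,"z": 60,"roll": 0.49},{"x": -181,"y": -33,"z": 63,"roll": 0.49},{"x": -181,"y": -33,"z": 63,"roll": 0.49}])

```text
clock: 15.95
position: [0.5152, 0.0829, 0.0362]
orientation: [-0.001, -0.379, 0.925, 0.0]
force: [-0.0, 0.2, -3.4]
finger_gap: 0.022
```

```bash
python3 - <<'E'
from h import *
rows((.514,.084,.0165,-135))
scoopfit('side',(200,100,350,230),'pics/s7.png',5)
for t in ('nozzle','dispenser'):print(tip('side',t))
scoopfit('top',(170,120,290,240),'pics/t7.png',5)
for t in ('nozzle','dispenser'):print(tip('top',t))
E
```

```text
clock 15.95 pos [0.5152 0.0829 0.0362] yaw -135.47 q [ 0.11 -0.09  1.98  0.    1.26  2.47] F [-0.   0.2 -3.4] T [0.15 0.18 0.02] gap 0.022 tilt [-0.001  0.    -1.   ]
(0.514, 0.084, 0.0165, -135) -> [ 0.   1.6 19.7] roll -0.008
side scoop [([0.5817, 0.014, 0.0174], 0.97)]
side scoop_edge [([0.791, -0.1362, 0.0008], 0.65), ([0.6274, -0.0278, 0.0216], 0.63)]
side scoop_grip [([0.5116, 0.0853, 0.0508], 0.58), ([0.5839, 0.0159, 0.1722], 0.5)]
side hub [([0.4769, -0.5469, 0.0178], 0.68), ([0.5865, 0.021, 0.045], 0.46)]
[([0.5845, 0.015, 0.1748], 0.75)]
[([0.6942, 0.0358, 0.0005], 0.95)]
top scoop [([0.5794, 0.014, 0.0189], 0.67)]
top scoop_edge [([0.6279, -0.0347, 0.0223], 0.72)]
top scoop_grip [([0.513, 0.0835, 0.0581], 0.57), ([0.6931, 0.035, 0.225], 0.48)]
top hub [([0.4767, -0.5506, 0.0182], 0.6), ([0.5767, 0.0167, 0.046], 0.43)]
[([0.6854, 0.3805, 0.0004], 0.69), ([0.5824, 0.0163, 0.1794], 0.46), ([0.7897, -0.1345, 0.0009], 0.33)]
[([0.688, 0.0367, 0.0044], 0.97)]
```

View pics/s7.png

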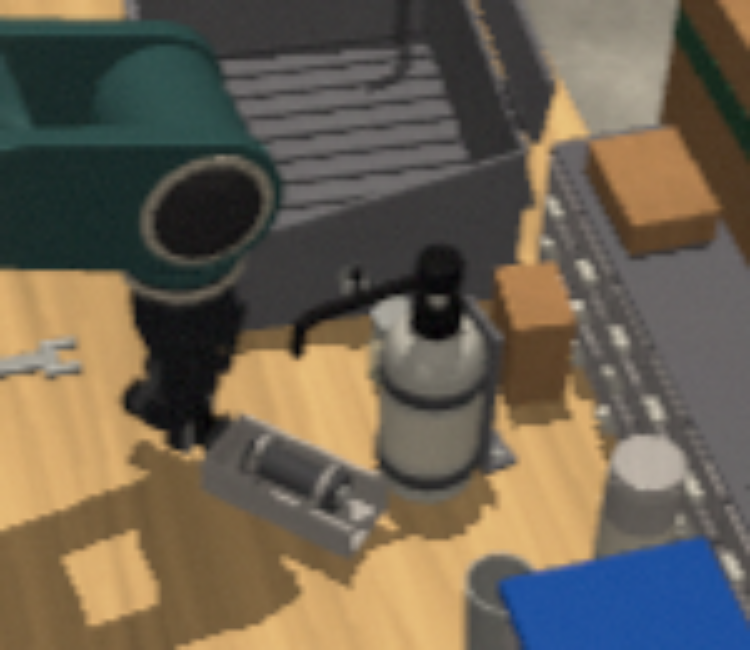

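View pics/t7.png

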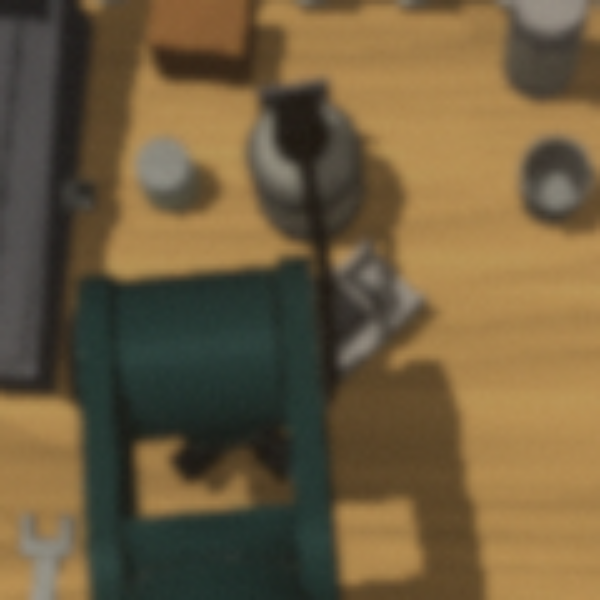

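The hub is at about (0.582, 0.019) and the nozzle at about (0.582, 0.016), so they line up. I'll lower 20 mm.

Call:
servo_tool(moves=[{"x": 0,"y": 1,"z": 6,"roll": 0},{"x": 0,"y": 1,"z": 12,"roll": 0},{"x": 0,"y": 1,"z": 17,"roll": 0},{"x": 0,"y": 1,"z": 20,"roll": 0},{"x": 0,"y": 1,"z": 20,"roll": 0}])

```text
clock: 17.38
position: [0.5149, 0.0837, 0.017]
orientation: [-0.0, -0.378, 0.926, 0.0]
force: [-5.5, 0.7, 5.7]
finger_gap: 0.022
```

Call:
servo_tool(moves=[{"x": 0,"y": 0,"z": 0,"roll": 0},{"x": 0,"y": 0,"z": 0,"roll": 0},{"x": 0,"y": 0,"z": 0,"roll": 0},{"x": 0,"y": 0,"z": 0,"roll": 0}], jaw=0)

```text
clock: 17.88
position: [0.5149, 0.0837, 0.017]
orientation: [-0.0, -0.378, 0.926, 0.0]
force: [0.0, 0.1, -0.1]
finger_gap: 0.0856
```

```bash
python3 - <<'E'
from h import *
rows((.50,.10,.12,-135),(.48,.11,.30,-135))
E
```

```text
clock 17.88 pos [0.5149 0.0837 0.017 ] yaw -135.56 q [ 0.11 -0.07  1.99  0.    1.22  2.48] F [ 0.   0.1 -0.1] T [ 0.01 -0.03 -0.01] gap 0.0856 tilt [-0.  0. -1.]
(0.5, 0.1, 0.12, -135) -> [  -0.8   22.1 -103. ] roll -0.01
(0.48, 0.11, 0.3, -135) -> [   6.5   43.4 -282.9] roll -0.01
```

Call:
servo_tool(moves=[{"x": 0,"y": 0,"z": -20,"roll": 0},{"x": 0,"y": 0,"z": -60,"roll": 0},{"x": 0,"y": 20,"z": -110,"roll": 0},{"x": 0,"y": 40,"z": -170,"roll": 0},{"x": 0,"y": 60,"z": -230,"roll": 0},{"x": 0,"y": 60,"z": -280,"roll": 0},{"x": 0,"y": 60,"z": -285,"roll": 0}])

```text
clock: 18.75
position: [0.4733, 0.1267, 0.3077]
orientation: [0.003, -0.378, 0.926, -0.0]
force: [-0.1, -0.1, -0.1]
finger_gap: 0.0854
```

```bash
python3 - <<'E'
from h import *
rows()
scoopfit('side',(200,100,350,230),'pics/s8.png',5)
for t in ('nozzle','pump_top','dispenser'):print(tip('side',t))
scoopfit('top',(170,120,290,240),'pics/t8.png',5)
for t in ('nozzle','pump_top'):print(tip('top',t))
E
```

```text
clock 18.75 pos [0.4733 0.1267 0.3077] yaw -135.54 q [ 0.21 -0.3   1.71  0.    1.73  2.57] F [-0.1 -0.1 -0.1] T [0.   0.   0.06] gap 0.0854 tilt [ 0.007  0.002 -1.   ]
side scoop [([0.6923, -0.3892, 0.0002], 0.73), ([0.6988, 0.1384, 0.0053], 0.33)]
side scoop_edge [([0.6258, -0.0279, 0.0019], 0.92)]
side scoop_grip [([0.5105, 0.087, 0.033], 0.61)]
side hub [([0.4764, -0.5459, 0.0187], 0.68), ([0.5825, 0.0184, 0.0267], 0.59)]
[([0.5829, 0.0158, 0.1749], 0.71)]
[([0.6867, 0.0343, 0.2259], 0.58)]
[([0.6925, 0.0345, -0.0], 0.93)]
top scoop [([0.5797, 0.0137, -0.0024], 0.86)]
top scoop_edge [([0.6234, -0.0318, 0.0011], 0.58)]
top scoop_grip []
top hub [([0.5807, 0.0179, 0.1755], 0.68), ([0.5736, 0.0174, 0.0237], 0.67)]
[([0.5811, 0.0173, 0.1783], 0.6)]
[([0.6896, 0.0311, 0.2255], 0.67)]
```

View pics/s8.png

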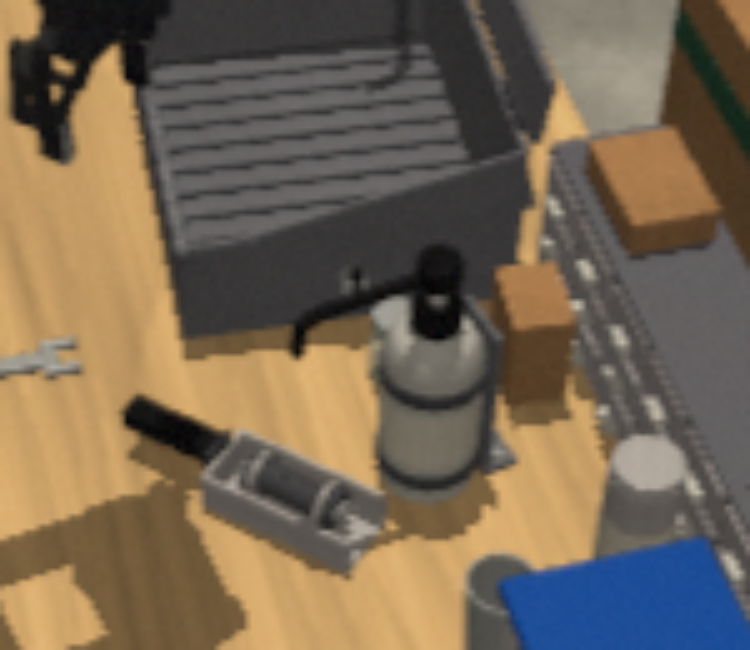

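View pics/t8.png

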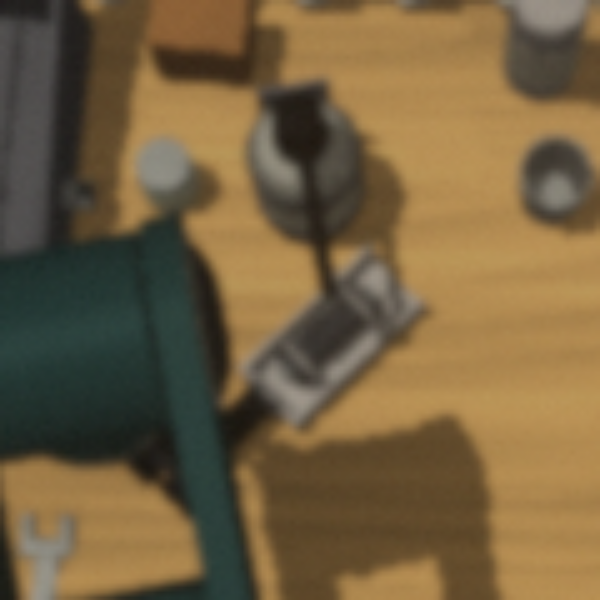

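The scoop stands flat and released, with the hub under the nozzle to within about 3 mm. Next I'll close the fingers and press the pump head at about (0.6895, 0.035).

```bash
python3 - <<'E'
from h import *
rows((.6895,.035,.30,-135.5),(.6895,.035,.235,-135.5))
E
```

```text
clock 19.6 pos [0.473  0.1264 0.3021] yaw -135.56 q [ 0.21 -0.3   1.72  0.    1.73  2.57] F [-0.7  0.1 -0.2] T [0.04 0.01 0.01] gap 0.0852 tilt [-0.  0. -1.]
(0.6895, 0.035, 0.3, -135.5) -> [ -90.6 -216.8    1.9] roll -0.001
(0.6895, 0.035, 0.235, -135.5) -> [ -90.6 -216.9   66.9] roll -0.001
```

Call:
servo_tool(moves=[{"x": -15,"y": -35,"z": 0,"roll": 0},{"x": -36,"y": -87,"z": 0,"roll": 0},{"x": -57,"y": -137,"z": 0,"roll": 0},{"x": -77,"y": -185,"z": 0,"roll": 0},{"x": -91,"y": -217,"z": 2,"roll": 0},{"x": -91,"y": -217,"z": 25,"roll": 0},{"x": -91,"y": -217,"z": 50,"roll": 0},{"x": -91,"y": -217,"z": 62,"roll": 0},{"x": -91,"y": -217,"z": 65,"roll": 0},{"x": -91,"y": -217,"z": 65,"roll": 0}], jaw=1, force=40)

```text
clock: 20.85
position: [0.6899, 0.0354, 0.2378]
orientation: [0.0, -0.378, 0.926, 0.0]
force: [-0.2, -0.4, -0.1]
finger_gap: -0.0003
```

```bash
python3 - <<'E'
from h import *
rows((.6895,.035,.226,-135.5),(.6895,.035,.210,-135.5))
p,d=manip.capture('side');cv2.imwrite('pics/s9.png',cv2.resize(p[100:230,200:350,::-1],None,fx=5,fy=5))
E
```

```text
clock 20.85 pos [0.6899 0.0354 0.2378] yaw -135.55 q [0.01 0.15 1.4  0.   1.6  2.38] F [-0.2 -0.4 -0.1] T [ 0.01 -0.06 -0.  ] gap -0.0003 tilt [ 0.001  0.    -1.   ]
(0.6895, 0.035, 0.226, -135.5) -> [ 0.5  0.  11.8] roll -0.001
(0.6895, 0.035, 0.21, -135.5) -> [ 0.5  0.  27.8] roll -0.001
```

View pics/s9.png

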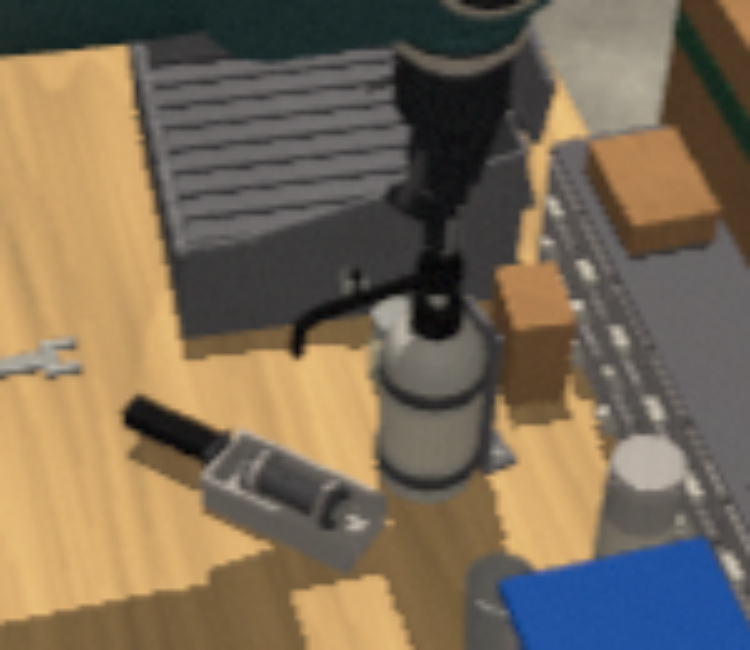

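The closed fingers are centred above the pump head at (437,262) in the crop. I'll press slowly.

Call:
servo_tool(moves=[{"x": 0,"y": 0,"z": 8,"roll": 0},{"x": 0,"y": 0,"z": 11,"roll": 0},{"x": 0,"y": 0,"z": 14,"roll": 0},{"x": 0,"y": 0,"z": 17,"roll": 0},{"x": 0,"y": 0,"z": 20,"roll": 0},{"x": 0,"y": 0,"z": 23,"roll": 0},{"x": 0,"y": 0,"z": 25,"roll": 0}])

```text
clock: 21.78
position: [0.69, 0.0353, 0.2141]
orientation: [0.001, -0.378, 0.926, -0.0]
force: [-3.8, -0.4, 9.8]
finger_gap: -0.0001
```

```bash
python3 - <<'E'
from h import *
rows((.6895,.035,.2095,-135.5))
E
```

```text
clock 21.77 pos [0.69   0.0353 0.2141] yaw -135.56 q [0.01 0.15 1.43 0.   1.56 2.38] F [-3.8 -0.4  9.8] T [ 0.01  0.77 -0.02] gap -0.0001 tilt [ 0.002  0.    -1.   ]
(0.6895, 0.035, 0.2095, -135.5) -> [0.6 0.1 4.6] roll -0.001
```

Call:
servo_tool(moves=[{"x": 0,"y": 0,"z": 2,"roll": 0},{"x": 0,"y": 0,"z": 3,"roll": 0},{"x": 0,"y": 0,"z": 4,"roll": 0},{"x": 0,"y": 0,"z": 4.5,"roll": 0},{"x": 0,"y": 0,"z": 4.5,"roll": 0}])

```text
clock: 22.4
position: [0.6901, 0.0354, 0.2111]
orientation: [0.001, -0.378, 0.926, -0.0]
force: [-5.3, -0.6, 11.0]
finger_gap: 0.0003
```

Call:
servo_tool(moves=[{"x": 0,"y": 0,"z": 1.5,"roll": 0},{"x": 0,"y": 0,"z": 2.5,"roll": 0},{"x": 0,"y": 0,"z": 3,"roll": 0},{"x": 0,"y": 0,"z": 3,"roll": 0}])

```text
clock: 22.9
position: [0.6901, 0.0354, 0.21]
orientation: [0.002, -0.378, 0.926, -0.001]
force: [-6.8, 0.5, 13.8]
finger_gap: -0.0002
```

Call:
servo_tool(moves=[{"x": 0,"y": 0,"z": 2,"roll": 0},{"x": 0,"y": 0,"z": 3.5,"roll": 0},{"x": 0,"y": 0,"z": 3.5,"roll": 0}])

```text
clock: 23.28
position: [0.6902, 0.0354, 0.2099]
orientation: [0.003, -0.378, 0.926, -0.001]
force: [-11.3, 0.3, 23.5]
finger_gap: -0.0003
```

```bash
python3 - <<'E'
from h import *
rows()
p,d=manip.capture('side');cv2.imwrite('pics/s10.png',cv2.resize(p[100:230,200:350,::-1],None,fx=5,fy=5))
print(tip('side','nozzle'),tip('side','pump_top'))
E
```

```text
clock 23.27 pos [0.6902 0.0354 0.2099] yaw -135.55 q [0.01 0.15 1.44 0.   1.55 2.38] F [-11.3   0.3  23.5] T [-0.04  1.89 -0.05] gap -0.0003 tilt [ 0.007  0.    -1.   ]
[([0.5848, 0.0173, 0.1589], 0.66), ([0.6887, -0.14, 0.0024], 0.3)] [([0.6852, 0.0351, 0.2063], 0.6), ([0.6966, 0.1427, 0.0004], 0.51)]
```

View pics/s10.png

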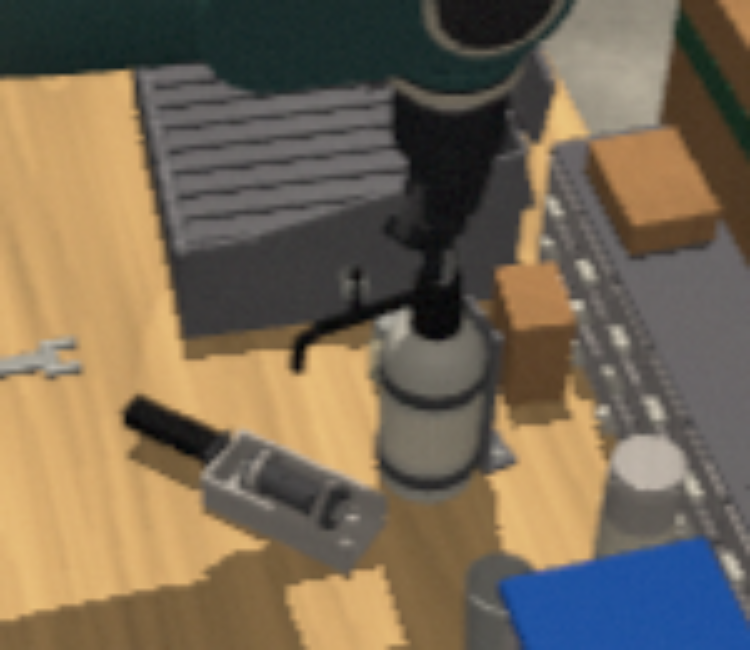

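The pump is bottomed: z has stopped at 0.210, the force is rising, and the nozzle has dropped 16 mm to 0.159. I'll release it.

Call:
servo_tool(moves=[{"x": 0,"y": 0,"z": -8,"roll": 0},{"x": 0,"y": 0,"z": -18,"roll": 0},{"x": 0,"y": 0,"z": -30,"roll": 0},{"x": 0,"y": 0,"z": -60,"roll": 0},{"x": 0,"y": 0,"z": -90,"roll": 0},{"x": 15,"y": 40,"z": -90,"roll": 0},{"x": 36,"y": 90,"z": -90,"roll": 0},{"x": 60,"y": 145,"z": -90,"roll": 0},{"x": 80,"y": 190,"z": -90,"roll": 0},{"x": 89,"y": 207,"z": -85,"roll": 0}])

```text
clock: 24.68
position: [0.4793, 0.1216, 0.2943]
orientation: [0.004, -0.379, 0.925, -0.001]
force: [0.0, -0.1, -0.6]
finger_gap: 0.0001
```

```bash
python3 - <<'E'
from h import *
rows((.49,.108,.15,-135.5),(.5149,.0837,.10,-135.5),(.5149,.0837,.017,-135.5))
p,d,_=scoopfit('side',(200,100,350,230),'pics/s11.png',5)
print(tip('side','nozzle'),tip('side','pump_top'))
E
```

```text
clock 24.68 pos [0.4793 0.1216 0.2943] yaw -135.49 q [ 0.2  -0.3   1.73 -0.    1.7   2.56] F [ 0.  -0.1 -0.6] T [-0.02  0.01  0.03] gap 0.0001 tilt [ 0.009  0.001 -1.   ]
(0.49, 0.108, 0.15, -135.5) -> [  2.9 -16.4 144.4] roll 0.0
(0.5149, 0.0837, 0.1, -135.5) -> [  2.5 -50.9 194.6] roll 0.0
(0.5149, 0.0837, 0.017, -135.5) -> [  3.1 -50.4 277.6] roll 0.0
side scoop [([0.5825, 0.0157, -0.0008], 0.62)]
side scoop_edge [([0.6297, -0.0284, 0.0024], 0.91)]
side scoop_grip [([0.511, 0.0832, 0.0324], 0.57)]
side hub [([0.4765, -0.5459, 0.0211], 0.88), ([0.5851, 0.0208, 0.026], 0.68)]
[([0.5851, 0.0173, 0.1725], 0.62)] [([0.6887, 0.0348, 0.2264], 0.47)]
```

View pics/s11.png

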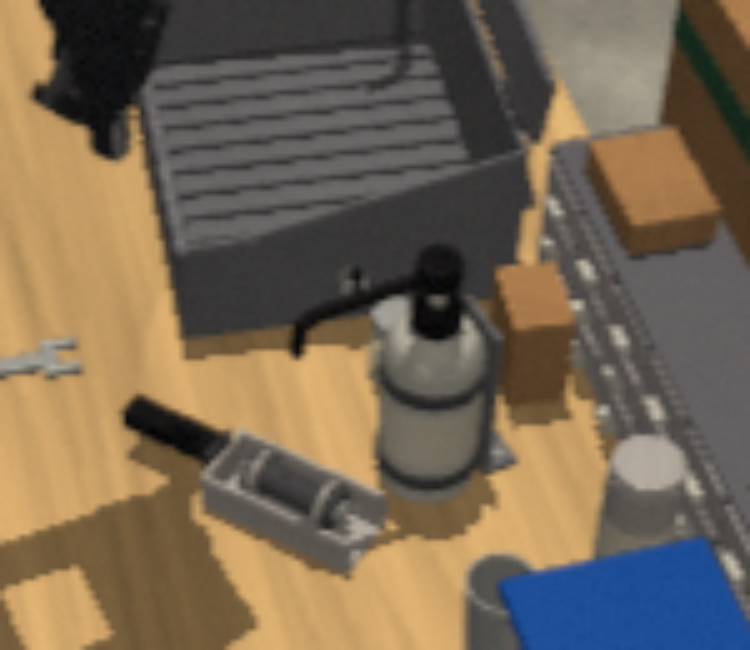

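The pump has sprung back up (nozzle at 0.173, top at 0.226) and the scoop has not moved. I'll regrasp the handle.

Call:
servo_tool(moves=[{"x": 1,"y": -4,"z": 50,"roll": 0},{"x": 3,"y": -10,"z": 100,"roll": 0},{"x": 3,"y": -20,"z": 145,"roll": 0},{"x": 3,"y": -45,"z": 180,"roll": 0},{"x": 3,"y": -50,"z": 210,"roll": 0},{"x": 3,"y": -50,"z": 240,"roll": 0},{"x": 3,"y": -50,"z": 262,"roll": 0},{"x": 3,"y": -50,"z": 272,"roll": 0},{"x": 3,"y": -50,"z": 276,"roll": 0},{"x": 3,"y": -50,"z": 276,"roll": 0}], jaw=0)

```text
clock: 26.32
position: [0.5168, 0.0828, 0.0179]
orientation: [0.003, -0.378, 0.926, -0.001]
force: [-0.5, -0.8, -0.4]
finger_gap: 0.0853
```

```bash
python3 - <<'E'
from h import *
rows((.5149,.0837,.017,-135.5))
E
```

```text
clock 26.32 pos [0.5168 0.0828 0.0179] yaw -135.59 q [ 0.11 -0.08  1.99 -0.    1.22  2.48] F [-0.5 -0.8 -0.4] T [-0.01 -0.   -0.  ] gap 0.0853 tilt [ 0.007  0.    -1.   ]
(0.5149, 0.0837, 0.017, -135.5) -> [0.7 2.  0.9] roll -0.002
```

Next, the regrip, a small lift, and a retreat along the handle direction out from under the nozzle.

Call:
servo_tool(moves=[{"x": 0,"y": 0,"z": 0,"roll": 0},{"x": 0,"y": 0,"z": 0,"roll": 0},{"x": 0,"y": 0,"z": 0,"roll": 0},{"x": 0,"y": 0,"z": 0,"roll": 0},{"x": 0,"y": 0,"z": 0,"roll": 0},{"x": 0,"y": 0,"z": 0,"roll": 0},{"x": 0,"y": 0,"z": -5,"roll": 0},{"x": 0,"y": 0,"z": -15,"roll": 0},{"x": 0,"y": 0,"z": -25,"roll": 0},{"x": 0,"y": 0,"z": -30,"roll": 0}], jaw=1, force=120)

```text
clock: 27.58
position: [0.5169, 0.0828, 0.049]
orientation: [0.004, -0.378, 0.926, -0.001]
force: [-0.2, -1.1, -3.1]
finger_gap: 0.022
```

Call:
servo_tool(moves=[{"x": 0,"y": 8,"z": 0,"roll": 0},{"x": 0,"y": 28,"z": 0,"roll": 0},{"x": 0,"y": 55,"z": 0,"roll": 0},{"x": 0,"y": 85,"z": -10,"roll": 0},{"x": 0,"y": 112,"z": -30,"roll": 0},{"x": 0,"y": 130,"z": -60,"roll": 0},{"x": 0,"y": 138,"z": -90,"roll": 0},{"x": 0,"y": 140,"z": -115,"roll": 0},{"x": 0,"y": 140,"z": -125,"roll": 0}])

```text
clock: 28.7
position: [0.4173, 0.1835, 0.1742]
orientation: [0.005, -0.378, 0.926, -0.001]
force: [-0.4, -0.7, -3.7]
finger_gap: 0.0219
```

```bash
python3 - <<'E'
from h import *
rows((.43,.22,.20,-45),(.52,.27,.21,0),(.62,.282,.21,0))
scoopfit('side',(160,60,330,230),'pics/s12.png',4)
E
```

```text
clock 28.7 pos [0.4173 0.1835 0.1742] yaw -135.54 q [ 0.36 -0.37  1.97 -0.    1.53  2.73] F [-0.4 -0.7 -3.7] T [0.11 0.15 0.01] gap 0.0219 tilt [ 0.009  0.001 -1.   ]
(0.43, 0.22, 0.2, -45) -> [-34.8  17.  -25.7] roll -1.58
(0.52, 0.27, 0.21, 0) -> [-134.2  -10.4  -34.8] roll -2.366
(0.62, 0.282, 0.21, 0) -> [-213.9  -71.9  -33.8] roll -2.366
side scoop [([0.4827, 0.1185, 0.1535], 0.56)]
side scoop_edge [([0.5259, 0.073, 0.1581], 0.71), ([0.6851, 0.3759, -0.0005], 0.51)]
side scoop_grip [([0.4117, 0.1872, 0.1896], 0.82)]
side hub [([0.4819, 0.1193, 0.1811], 0.71), ([0.4822, 0.1188, 0.1502], 0.21)]
```

View pics/s12.png

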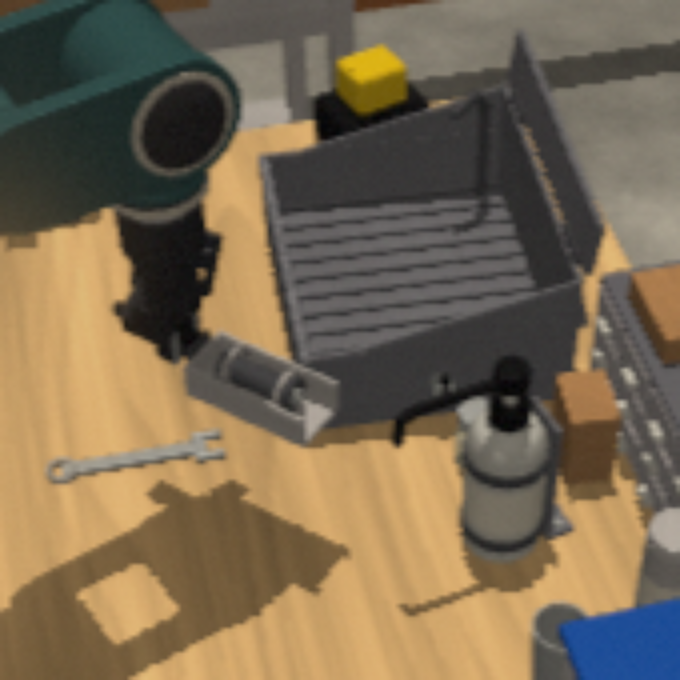

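The scoop is level with the hub in it at (265,385) in the crop. I'll turn it to point +y and move over the tub.

Call:
servo_tool(moves=[{"x": -3,"y": 2,"z": -4,"roll": -0.12},{"x": -8,"y": 4,"z": -10,"roll": -0.3},{"x": -13,"y": 6,"z": -16,"roll": -0.48},{"x": -18,"y": 8,"z": -22,"roll": -0.66},{"x": -23,"y": 10,"z": -26,"roll": -0.84},{"x": -27,"y": 12,"z": -26,"roll": -1.02},{"x": -30,"y": 14,"z": -26,"roll": -1.2},{"x": -33,"y": 16,"z": -26,"roll": -1.38},{"x": -38,"y": 16,"z": -28,"roll": -1.56},{"x": -50,"y": 14,"z": -30,"roll": -1.7}])

```text
clock: 30.25
position: [0.4431, 0.2274, 0.2012]
orientation: [-0.0, 0.946, -0.325, 0.003]
force: [0.0, -0.2, -2.7]
finger_gap: 0.0219
```

```bash
python3 - <<'E'
from h import *
rows((.52,.275,.21,0),(.62,.282,.21,0),(.62,.282,.10,0))
E
```

```text
clock 30.25 pos [0.4431 0.2274 0.2012] yaw -37.92 q [ 0.42 -0.27  1.85 -0.    1.55  1.09] F [ 0.  -0.2 -2.7] T [-0.12  0.17 -0.02] gap 0.0219 tilt [ 0.005 -0.001 -1.   ]
(0.52, 0.275, 0.21, 0) -> [ 31.4 -84.8  -8.4] roll -0.662
(0.62, 0.282, 0.21, 0) -> [ 106.  -151.8   -7.9] roll -0.662
(0.62, 0.282, 0.1, 0) -> [ 105.5 -151.5  102.1] roll -0.662
```

Call:
servo_tool(moves=[{"x": 6,"y": -12,"z": -3,"roll": -0.15},{"x": 16,"y": -38,"z": -7,"roll": -0.33},{"x": 28,"y": -70,"z": -8,"roll": -0.5},{"x": 45,"y": -97,"z": -8,"roll": -0.62},{"x": 66,"y": -116,"z": -8,"roll": -0.66},{"x": 88,"y": -136,"z": -8,"roll": -0.66},{"x": 102,"y": -148,"z": -8,"roll": -0.66},{"x": 106,"y": -152,"z": -8,"roll": -0.66},{"x": 106,"y": -152,"z": -8,"roll": -0.66}])

```text
clock: 31.38
position: [0.6199, 0.282, 0.2093]
orientation: [0.001, 1.0, -0.001, 0.002]
force: [0.5, -0.0, -2.4]
finger_gap: 0.0219
```

```bash
python3 - <<'E'
from h import *
rows((.62,.282,.07,0),(.62,.282,.047,0))
p,d,_=scoopfit('side',(200,50,330,180),'pics/s13.png',5)
p,d=manip.capture('top');cv2.imwrite('pics/t13.png',cv2.resize(p[80:210,70:230,::-1],None,fx=4,fy=4))
q=cloud('top',d).reshape(-1,3)
f=q[(q[:,0]>.58)&(q[:,0]<.78)&(q[:,1]>.24)&(q[:,1]<.52)&(q[:,2]<.06)];print('floor',np.percentile(f[:,2],[5,50,95]))
w=q[(q[:,2]>.09)&(q[:,2]<.17)&(q[:,0]>.54)&(q[:,0]<.80)&(q[:,1]>.19)&(q[:,1]<.57)]
for a in (.56,.62,.70,.78):
    k=w[abs(w[:,0]-a)<.02];l=k[k[:,1]<.24];r=k[k[:,1]>.52];print(a,'-y wall',l[:,1].mean(),l[:,2].mean(),'+y',r[:,1].mean() if len(r) else None)
E
```

```text
clock 31.38 pos [0.6199 0.282  0.2093] yaw -0.12 q [ 0.39  0.13  1.46 -0.    1.55  0.39] F [ 0.5 -0.  -2.4] T [-0.2   0.01  0.  ] gap 0.0219 tilt [ 0.004 -0.001 -1.   ]
(0.62, 0.282, 0.07, 0) -> [ -0.5  -0.2 139.3] roll -0.002
(0.62, 0.282, 0.047, 0) -> [ -0.6  -0.2 162.3] roll -0.002
side scoop [([0.6217, 0.3727, 0.186], 0.67)]
side scoop_edge [([0.6234, 0.4373, 0.1947], 0.71), ([0.6845, 0.3819, 0.0004], 0.51)]
side scoop_grip [([0.6129, 0.2748, 0.2235], 0.42)]
side hub [([0.482, -0.5459, 0.0183], 0.92), ([0.6221, 0.3723, 0.2156], 0.46)]
floor [0.02439438 0.03076349 0.03773315]
0.56 -y wall 0.21768667660694502 0.09872874466130022 +y 0.5414856297629442
0.62 -y wall 0.21464561063362508 0.10847546761902903 +y 0.5487908570025951
0.7 -y wall 0.20907526192957743 0.1173405556680539 +y 0.5433665656513768
0.78 -y wall 0.20329166570917898 0.13157588167702924 +y 0.5378830810850884
```

View pics/s13.png

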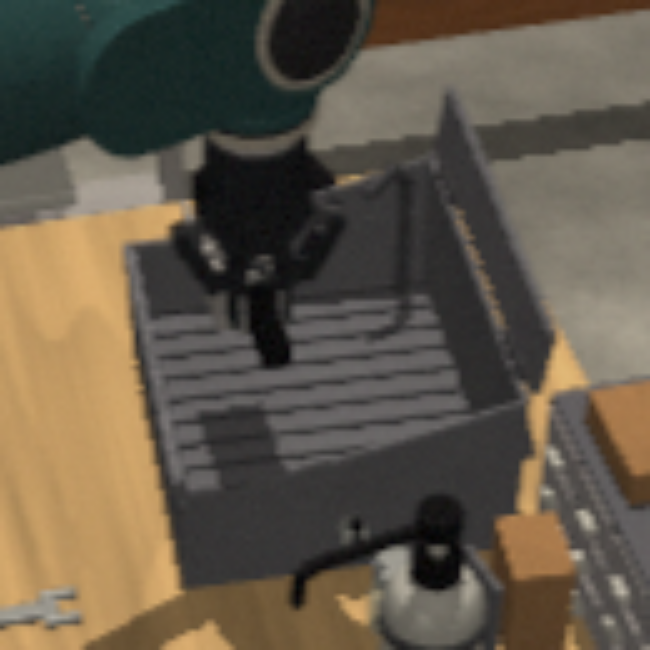

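View pics/t13.png

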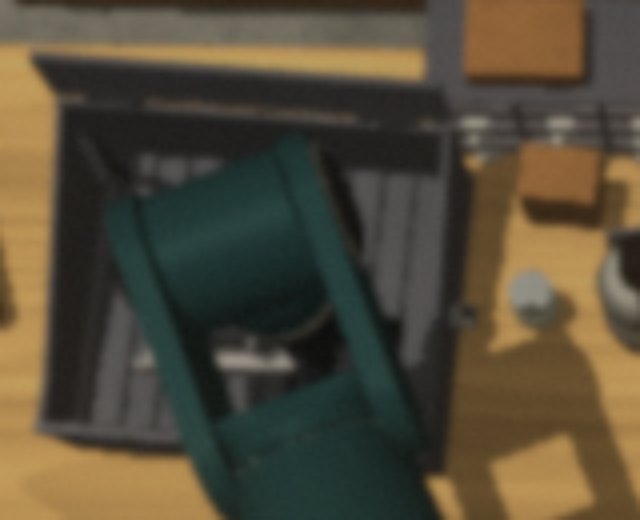

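Call:
servo_tool(moves=[{"x": 0,"y": -1,"z": 15,"roll": 0},{"x": 0,"y": -4,"z": 45,"roll": 0},{"x": 0,"y": -4,"z": 80,"roll": 0},{"x": 0,"y": -4,"z": 110,"roll": 0},{"x": 0,"y": -4,"z": 132,"roll": 0},{"x": 0,"y": -4,"z": 146,"roll": 0},{"x": 0,"y": -4,"z": 153,"roll": 0},{"x": 0,"y": -4,"z": 158,"roll": 0},{"x": 0,"y": -4,"z": 160,"roll": 0}])

```text
clock: 32.85
position: [0.621, 0.2862, 0.0508]
orientation: [0.0, 1.0, -0.001, 0.003]
force: [-1.1, 0.4, -2.8]
finger_gap: 0.022
```

```bash
python3 - <<'E'
from h import *
rows()
p,d=manip.capture('side');cv2.imwrite('pics/s14.png',cv2.resize(p[50:180,200:330,::-1],None,fx=5,fy=5))
E
```

```text
clock 32.85 pos [0.621  0.2862 0.0508] yaw -0.09 q [ 0.4   0.23  1.61 -0.    1.29  0.4 ] F [-1.1  0.4 -2.8] T [-0.22 -0.04  0.01] gap 0.022 tilt [ 0.006 -0.    -1.   ]
```

View pics/s14.png

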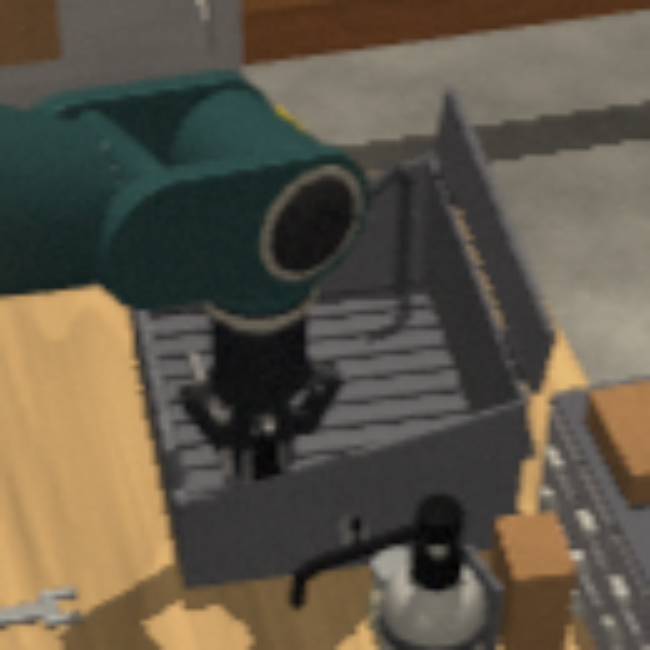

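The scoop is just off the tub floor. I'll reduce the grip so it can pivot between the pads, then raise the handle along the arc.

Call:
servo_tool(moves=[{"x": 0,"y": 0,"z": 2,"roll": 0},{"x": 0,"y": 0,"z": 2,"roll": 0},{"x": 0,"y": -2,"z": -5,"roll": 0},{"x": 0,"y": -4,"z": -12,"roll": 0},{"x": 0,"y": -7,"z": -20,"roll": 0},{"x": 0,"y": -9,"z": -27,"roll": 0}], jaw=1, force=20)

```text
clock: 33.65
position: [0.6209, 0.2955, 0.0784]
orientation: [0.0, 1.0, -0.001, 0.003]
force: [-0.5, -0.2, -3.8]
finger_gap: 0.0223
```

```bash
python3 - <<'E'
from h import *
rows()
p,d=manip.capture('side');cv2.imwrite('pics/s15.png',cv2.resize(p[70:160,220:310,::-1],None,fx=6,fy=6))
print(tip('side','scoop_edge'),tip('side','hub'),tip('side','scoop_grip'))
E
```

```text
clock 33.65 pos [0.6209 0.2955 0.0784] yaw -0.08 q [ 0.41  0.22  1.58 -0.    1.34  0.41] F [-0.5 -0.2 -3.8] T [-0.18 -0.02  0.04] gap 0.0223 tilt [ 0.007 -0.    -1.   ]
[([0.6233, 0.4531, 0.0616], 0.55)] [([0.4792, -0.5477, 0.0189], 0.69)] [([0.6173, 0.2894, 0.093], 0.65)]
```

View pics/s15.png

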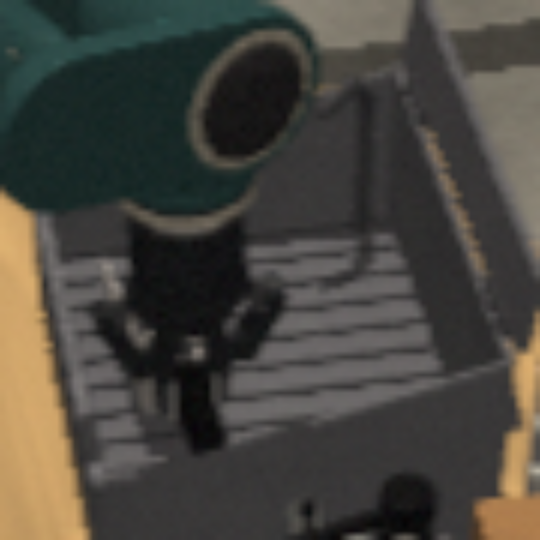

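At 20 N the pads still hold the scoop level: the full 3.8 N weight is carried and the edge is at z 0.06. Instead I'll force the pivot by pressing the open edge lightly against the tub's far (+y) wall, low down, while moving the handle forward and up. Then I'll back off so the hub slides out near the floor.

```bash
python3 - <<'E'
from h import *
rows((.619,.378,.057,-3.75),(.619,.388,.057,-3.75))
E
```

```text
clock 33.85 pos [0.6208 0.2952 0.0776] yaw -0.08 q [ 0.41  0.22  1.58 -0.    1.34  0.41] F [ 0.4  0.8 -3.6] T [-0.19  0.03 -0.  ] gap 0.0219 tilt [ 0.006 -0.001 -1.   ]
(0.619, 0.378, 0.057, -3.75) -> [ -2.  -82.8  20.5] roll 0.064
(0.619, 0.388, 0.057, -3.75) -> [ -2.  -92.8  20.5] roll 0.064
```

Call:
servo_tool(moves=[{"x": 0,"y": -8,"z": 3,"roll": 0.02},{"x": -1,"y": -25,"z": 10,"roll": 0.05},{"x": -2,"y": -47,"z": 16,"roll": 0.064},{"x": -2,"y": -66,"z": 20,"roll": 0.064},{"x": -2,"y": -78,"z": 20,"roll": 0.064},{"x": -2,"y": -83,"z": 20,"roll": 0.064},{"x": -2,"y": -85,"z": 20,"roll": 0.064},{"x": -2,"y": -85,"z": 20,"roll": 0.064}], force=25)

```text
clock: 34.85
position: [0.6192, 0.3799, 0.0577]
orientation: [0.0, 0.999, -0.033, 0.003]
force: [0.2, -0.4, -3.3]
finger_gap: 0.022
```

```bash
python3 - <<'E'
from h import *
rows()
for n,b in (('side',(210,60,310,160)),('top',(70,80,200,210))):
    p,d=manip.capture(n);a=b;cv2.imwrite(f'pics/{n}16.png',cv2.resize(p[a[1]:a[3],a[0]:a[2],::-1],None,fx=5,fy=5))
    print(tip(n,'scoop_edge',2),tip(n,'hub',2),tip(n,'scoop',2))
E
```

```text
clock 34.85 pos [0.6192 0.3799 0.0577] yaw -3.77 q [ 0.52  0.31  1.5  -0.    1.32  0.58] F [ 0.2 -0.4 -3.3] T [-0.17  0.05 -0.03] gap 0.022 tilt [ 0.006 -0.001 -1.   ]
[([0.6286, 0.5353, 0.0383], 0.53)] [([0.48, -0.5437, 0.0192], 0.62)] [([0.6286, 0.47, 0.0377], 0.55)]
[] [([0.4758, -0.5505, 0.0201], 0.62), ([0.6166, 0.4644, 0.0652], 0.6)] [([0.6237, 0.4664, 0.0348], 0.46), ([0.7885, -0.1339, -0.001], 0.15)]
```

View pics/side16.png

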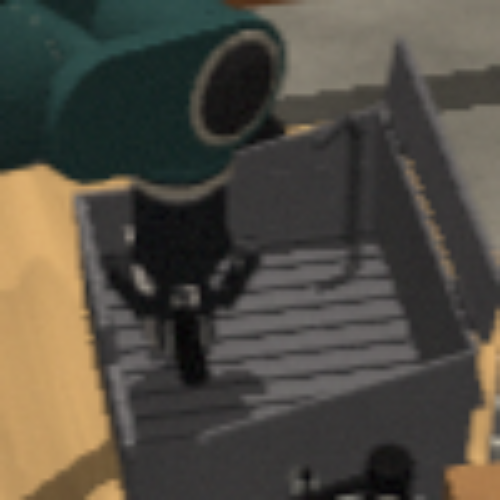

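View pics/top16.png

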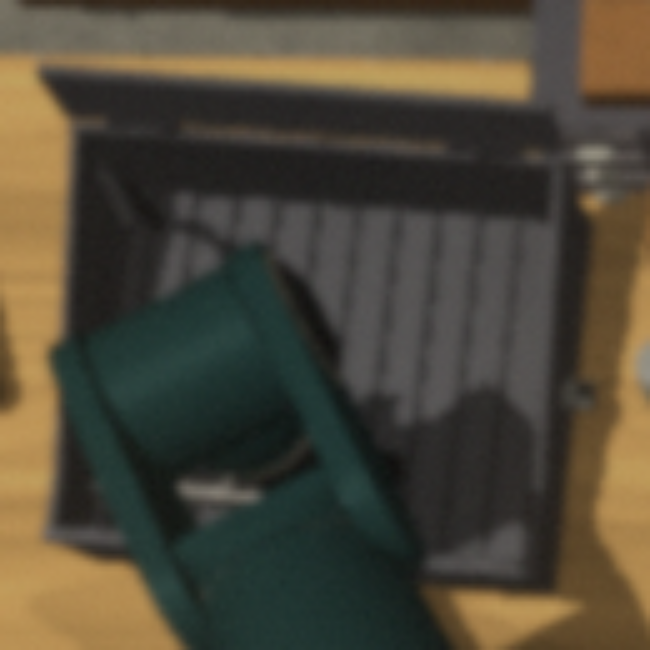

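Call:
servo_tool(moves=[{"x": 0,"y": -5,"z": 0,"roll": 0},{"x": 0,"y": -10,"z": -5,"roll": 0},{"x": 0,"y": -14,"z": -12,"roll": 0},{"x": 0,"y": -18,"z": -20,"roll": 0},{"x": 0,"y": -22,"z": -28,"roll": 0},{"x": 0,"y": -26,"z": -36,"roll": 0}], force=20)

```text
clock: 36.0
position: [0.6199, 0.402, 0.0929]
orientation: [0.005, 0.999, -0.033, 0.001]
force: [9.2, -42.6, -0.0]
finger_gap: 0.0222
```

```bash
python3 - <<'E'
from h import *
rows()
n,a='side',(210,60,310,160)
p,d=manip.capture(n);cv2.imwrite(f'pics/{n}17.png',cv2.resize(p[a[1]:a[3],a[0]:a[2],::-1],None,fx=6,fy=6))
print(tip(n,'scoop_edge',2),tip(n,'hub',2),tip(n,'scoop_grip',2))
E
```

```text
clock 36.0 pos [0.6199 0.402  0.0929] yaw -3.82 q [ 0.54  0.32  1.43 -0.01  1.39  0.61] F [  9.2 -42.6  -0. ] T [-6.96 -1.51 -0.76] gap 0.0222 tilt [ 0.002 -0.009 -1.   ]
[([0.6846, 0.0352, 0.2282], 0.74), ([0.6324, 0.539, 0.0479], 0.6)] [([0.4801, -0.5452, 0.0167], 0.79), ([0.3448, -0.2185, -0.0004], 0.67)] [([0.6165, 0.3909, 0.1108], 0.63), ([0.6872, -0.1432, 0.0016], 0.34)]
```

View pics/side17.png

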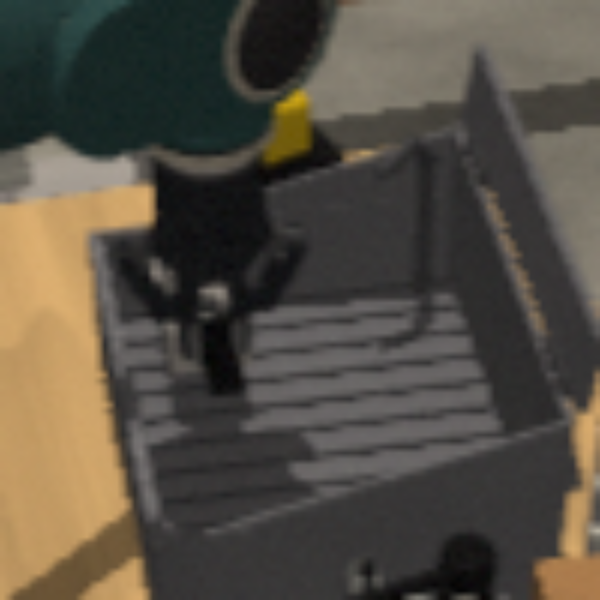

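The push didn't work. The tops of the side lips meet the wall level with the grip, so there is no lever arm and the force only rose to 43 N. I'll back off at once. New approach: set the scoop flat on the tub floor, then regrip lightly at the very tail of the handle, where gravity's lever is longest and the pad patch smallest, and raise that.

Call:
servo_tool(moves=[{"x": 0,"y": 15,"z": 0,"roll": 0},{"x": 0,"y": 35,"z": 5,"roll": 0},{"x": 0,"y": 52,"z": 15,"roll": 0},{"x": 0,"y": 57,"z": 28,"roll": 0},{"x": 0,"y": 57,"z": 38,"roll": 0},{"x": 0,"y": 57,"z": 43,"roll": 0},{"x": 0,"y": 57,"z": 46,"roll": 0},{"x": 0,"y": 57,"z": 46,"roll": 0}], force=60)

```text
clock: 37.2
position: [0.6169, 0.3462, 0.0491]
orientation: [0.003, 0.999, -0.033, 0.003]
force: [-2.1, -7.8, 14.4]
finger_gap: 0.0218
```

```bash
python3 - <<'E'
from h import *
rows((.62,.345,.046,-3.75))
n,a='side',(210,60,310,160)
p,d=manip.capture(n);cv2.imwrite(f'pics/{n}18.png',cv2.resize(p[a[1]:a[3],a[0]:a[2],::-1],None,fx=6,fy=6))
print(tip(n,'scoop_edge',2),tip(n,'hub',2),tip(n,'scoop_grip',2))
E
```

```text
clock 37.2 pos [0.6169 0.3462 0.0491] yaw -3.78 q [ 0.48  0.28  1.55 -0.01  1.31  0.55] F [-2.1 -7.8 14.4] T [-0.44  0.6   0.07] gap 0.0218 tilt [ 0.005 -0.006 -1.   ]
(0.62, 0.345, 0.046, -3.75) -> [3.1 0.9 3.1] roll -0.0
[([0.6309, 0.4984, 0.0319], 0.72), ([0.5833, 0.0182, 0.1761], 0.21)] [([0.48, -0.5477, 0.0222], 0.72), ([0.7903, -0.1367, 0.0], 0.35)] [([0.6122, 0.3369, 0.064], 0.45)]
```

View pics/side18.png

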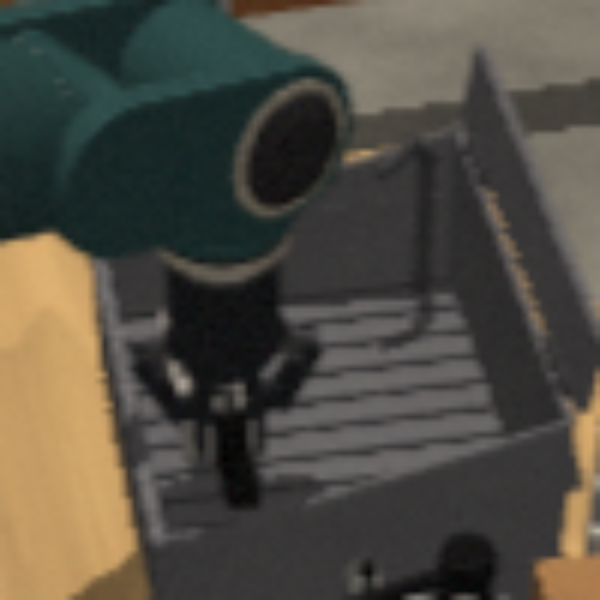

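Call:
servo_tool(moves=[{"x": 0,"y": 0,"z": 0,"roll": 0},{"x": 0,"y": 0,"z": 0,"roll": 0},{"x": 0,"y": 0,"z": 0,"roll": 0},{"x": 1,"y": 20,"z": -4,"roll": 0},{"x": 2,"y": 42,"z": -5,"roll": 0},{"x": 3,"y": 54,"z": -5,"roll": 0},{"x": 3,"y": 55,"z": -5,"roll": 0},{"x": 3,"y": 55,"z": -5,"roll": 0}], jaw=0)

```text
clock: 38.4
position: [0.6163, 0.2911, 0.0545]
orientation: [0.003, 0.999, -0.033, 0.003]
force: [-0.1, -0.3, 0.3]
finger_gap: 0.085
```

```bash
python3 - <<'E'
from h import *
rows((.614,.289,.052,-3.75))
n,a='side',(210,60,310,160)
p,d=manip.capture(n);cv2.imwrite(f'pics/{n}19.png',cv2.resize(p[a[1]:a[3],a[0]:a[2],::-1],None,fx=6,fy=6))
print(tip(n,'scoop_edge',2),tip(n,'hub',2),tip(n,'scoop_grip',2))
E
```

```text
clock 38.4 pos [0.6163 0.2911 0.0545] yaw -3.79 q [ 0.41  0.23  1.61 -0.01  1.3   0.48] F [-0.1 -0.3  0.3] T [0.01 0.02 0.07] gap 0.085 tilt [ 0.005 -0.006 -1.   ]
(0.614, 0.289, 0.052, -3.75) -> [-2.2  2.2  2.5] roll -0.001
[([0.6302, 0.4997, 0.0333], 0.63), ([0.5832, 0.0174, 0.1711], 0.46)] [([0.4763, -0.5458, 0.0181], 0.82)] [([0.6139, 0.3391, 0.0621], 0.63)]
```

View pics/side19.png

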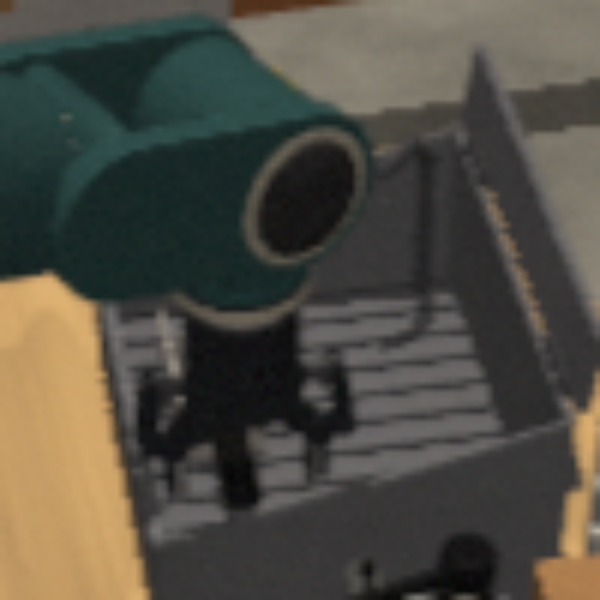

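Call:
servo_tool(moves=[{"x": 0,"y": 4,"z": 0,"roll": 0},{"x": 0,"y": 4,"z": 0,"roll": 0},{"x": 0,"y": 4,"z": 0,"roll": 0},{"x": 0,"y": 4,"z": 0,"roll": 0},{"x": 0,"y": 4,"z": 0,"roll": 0},{"x": 0,"y": 4,"z": 0,"roll": 0},{"x": 0,"y": 4,"z": -4,"roll": 0},{"x": 0,"y": 4,"z": -12,"roll": 0},{"x": 0,"y": 3,"z": -22,"roll": 0},{"x": 0,"y": 2,"z": -32,"roll": 0}], jaw=1, force=20)

```text
clock: 39.85
position: [0.616, 0.2898, 0.0873]
orientation: [0.003, 0.999, -0.033, 0.003]
force: [-0.3, 0.0, -2.8]
finger_gap: 0.0238
```

```bash
python3 - <<'E'
from h import *
rows()
n,a='side',(210,60,310,160)
p,d=manip.capture(n);cv2.imwrite(f'pics/{n}20.png',cv2.resize(p[a[1]:a[3],a[0]:a[2],::-1],None,fx=6,fy=6))
print(tip(n,'scoop_edge',2),tip(n,'hub',2),tip(n,'scoop_grip',2))
E
```

```text
clock 39.85 pos [0.616  0.2898 0.0873] yaw -3.76 q [ 0.41  0.2   1.59 -0.01  1.35  0.47] F [-0.3  0.  -2.8] T [-0.14  0.02 -0.06] gap 0.0238 tilt [ 0.005 -0.006 -1.   ]
[([0.631, 0.4927, 0.0352], 0.52)] [([0.4799, -0.5493, 0.0186], 0.54)] [([0.6178, 0.3382, 0.0872], 0.47)]
```

View pics/side20.png

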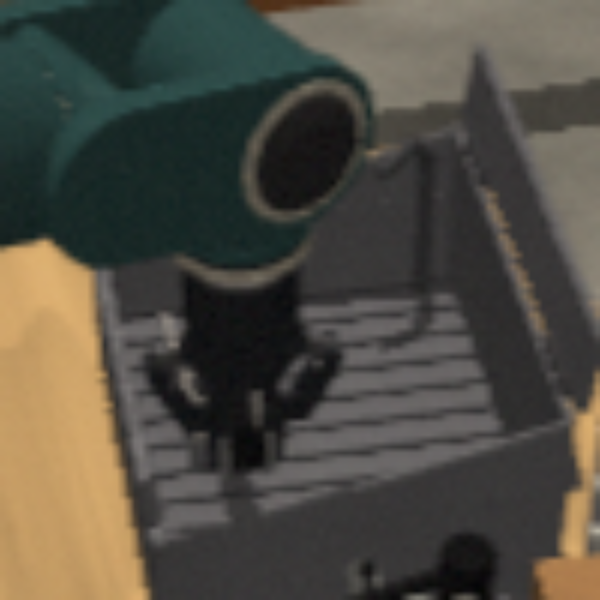

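It pivots: the edge stays at z 0.035 while the grip rises to 0.087. I'll continue slowly.

Call:
servo_tool(moves=[{"x": 0,"y": -1,"z": -10,"roll": 0},{"x": 0,"y": -3,"z": -20,"roll": 0},{"x": 0,"y": -5,"z": -30,"roll": 0},{"x": 0,"y": -8,"z": -40,"roll": 0},{"x": 0,"y": -11,"z": -50,"roll": 0},{"x": 0,"y": -14,"z": -60,"roll": 0},{"x": 0,"y": -17,"z": -68,"roll": 0}])

```text
clock: 40.92
position: [0.6168, 0.3073, 0.1553]
orientation: [0.003, 0.999, -0.033, 0.003]
force: [0.3, 0.8, -3.1]
finger_gap: 0.0232
```

```bash
python3 - <<'E'
from h import *
rows()
n,a='side',(210,60,310,160)
p,d=manip.capture(n);cv2.imwrite(f'pics/{n}21.png',cv2.resize(p[a[1]:a[3],a[0]:a[2],::-1],None,fx=6,fy=6))
print(tip(n,'scoop_edge',2),tip(n,'hub',2),tip(n,'scoop_grip',2))
E
```

```text
clock 40.92 pos [0.6168 0.3073 0.1553] yaw -3.75 q [ 0.43  0.17  1.5  -0.01  1.46  0.49] F [ 0.3  0.8 -3.1] T [-0.15  0.03 -0.01] gap 0.0232 tilt [ 0.006 -0.006 -1.   ]
[([0.6302, 0.4703, 0.0363], 0.6)] [([0.4787, -0.5463, 0.0157], 0.71), ([0.6861, 0.3822, -0.0003], 0.19)] [([0.6175, 0.3498, 0.1408], 0.59)]
```

View pics/side21.png

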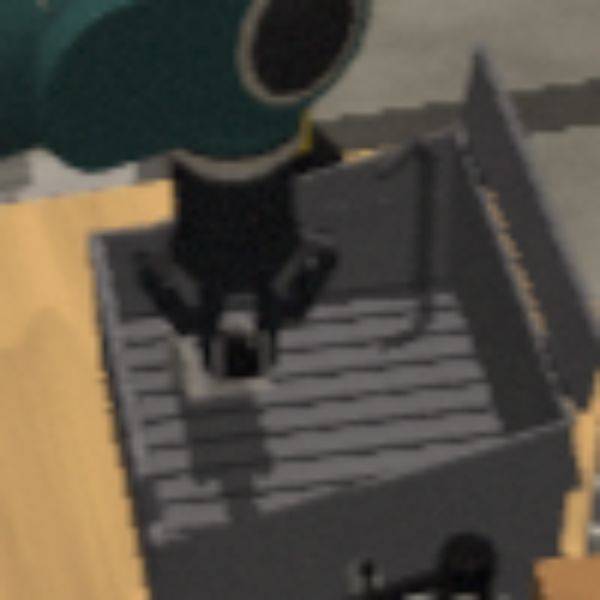

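The tilt is about 29°. I'll go on to about 47° with the edge drawing back from the wall.

Call:
servo_tool(moves=[{"x": 0,"y": -2,"z": -8,"roll": 0},{"x": 0,"y": -4,"z": -16,"roll": 0},{"x": 0,"y": -6,"z": -24,"roll": 0},{"x": 0,"y": -8,"z": -31,"roll": 0},{"x": 0,"y": -10,"z": -37,"roll": 0},{"x": 0,"y": -10,"z": -37,"roll": 0}])

```text
clock: 41.88
position: [0.6175, 0.3174, 0.1922]
orientation: [0.003, 0.999, -0.033, 0.003]
force: [-0.3, -0.8, -3.1]
finger_gap: 0.0235
```

```bash
python3 - <<'E'
from h import *
rows()
n,a='side',(210,60,310,160)
p,d=manip.capture(n);cv2.imwrite(f'pics/{n}22.png',cv2.resize(p[a[1]:a[3],a[0]:a[2],::-1],None,fx=6,fy=6))
print(tip(n,'scoop_edge',2),tip(n,'hub',2),tip(n,'scoop_grip',2))
E
```

```text
clock 41.88 pos [0.6175 0.3174 0.1922] yaw -3.75 q [ 0.44  0.17  1.45 -0.01  1.52  0.51] F [-0.3 -0.8 -3.1] T [-0.3  -0.01 -0.04] gap 0.0235 tilt [ 0.006 -0.006 -1.   ]
[([0.6307, 0.4565, 0.045], 0.54)] [([0.4798, -0.5457, 0.0184], 0.81)] [([0.6195, 0.3515, 0.1739], 0.5)]
```

View pics/side22.png

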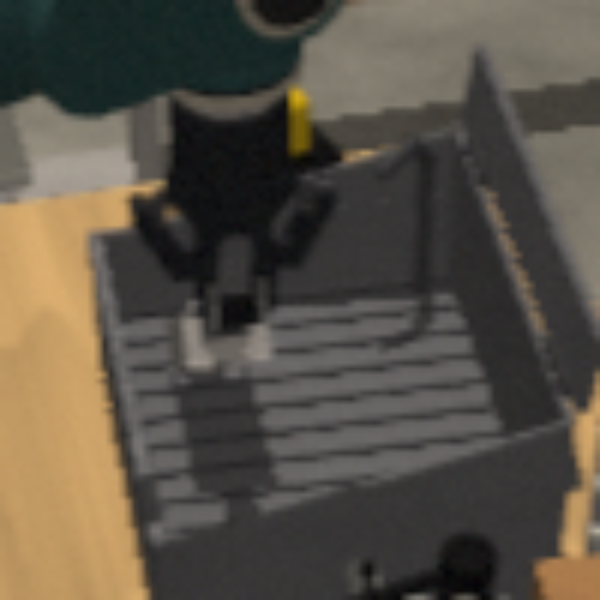

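Call:
servo_tool(moves=[{"x": 0,"y": 4,"z": -2,"roll": 0},{"x": 0,"y": 12,"z": -4,"roll": 0},{"x": 0,"y": 22,"z": -6,"roll": 0},{"x": 0,"y": 32,"z": -8,"roll": 0},{"x": 0,"y": 40,"z": -10,"roll": 0},{"x": 0,"y": 44,"z": -10,"roll": 0}])

```text
clock: 42.82
position: [0.6144, 0.2726, 0.2019]
orientation: [0.003, 0.999, -0.033, 0.003]
force: [-0.6, -0.4, -2.7]
finger_gap: 0.0232
```

```bash
python3 - <<'E'
from h import *
rows()
for n,a in (('side',(210,60,310,160)),('top',(70,80,200,210))):
    p,d=manip.capture(n);cv2.imwrite(f'pics/{n}23.png',cv2.resize(p[a[1]:a[3],a[0]:a[2],::-1],None,fx=6,fy=6) if n=='side' else cv2.resize(p[a[1]:a[3],a[0]:a[2],::-1],None,fx=5,fy=5))
    print(tip(n,'scoop_edge',2),tip(n,'hub',2),tip(n,'scoop_grip',2))
E
```

```text
clock 42.83 pos [0.6144 0.2726 0.2019] yaw -3.79 q [ 0.38  0.12  1.49 -0.01  1.53  0.45] F [-0.6 -0.4 -2.7] T [-0.17  0.07  0.  ] gap 0.0232 tilt [ 0.006 -0.006 -1.   ]
[([0.6268, 0.4097, 0.0548], 0.64)] [([0.4781, -0.5451, 0.0206], 0.7), ([0.624, 0.4497, 0.0663], 0.59)] [([0.6153, 0.3073, 0.1812], 0.54)]
[([0.6244, 0.4071, 0.0505], 0.59)] [([0.6161, 0.4412, 0.0634], 0.63)] [([0.6171, 0.3032, 0.179], 0.76)]
```

View pics/side23.png

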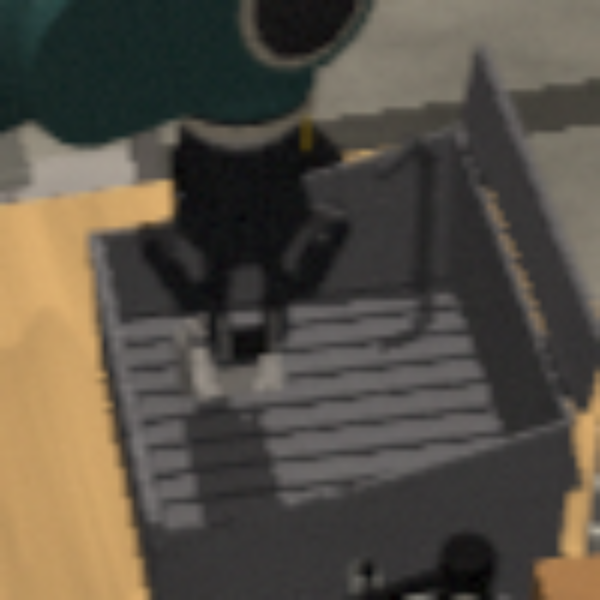

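View pics/top23.png

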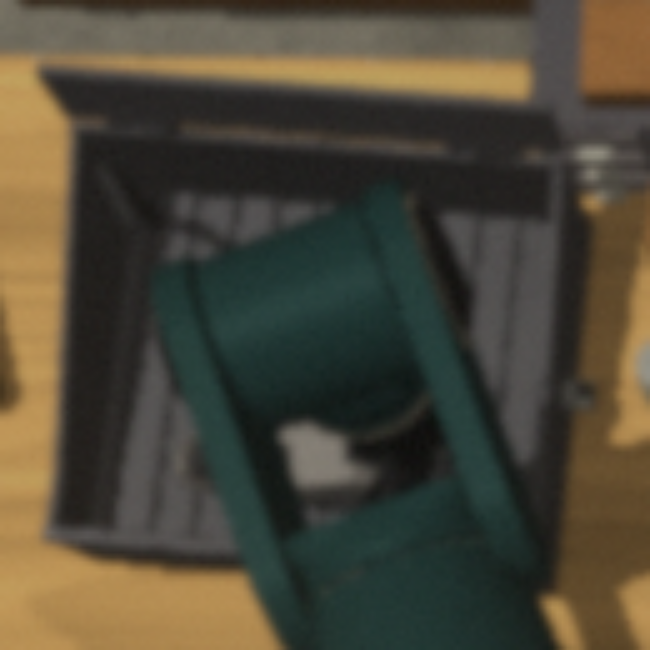

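The hub has slid out and is mostly ahead of the edge: its centre is at (0.62, 0.445, 0.065) and the edge is at y 0.408. I'll keep withdrawing.

Call:
servo_tool(moves=[{"x": 0,"y": 6,"z": 0,"roll": 0},{"x": 0,"y": 16,"z": -1,"roll": 0},{"x": 0,"y": 28,"z": -3,"roll": 0},{"x": 0,"y": 38,"z": -6,"roll": 0},{"x": 0,"y": 44,"z": -12,"roll": 0},{"x": 0,"y": 46,"z": -22,"roll": 0}])

```text
clock: 43.98
position: [0.6111, 0.2272, 0.2243]
orientation: [0.003, 0.999, -0.033, 0.003]
force: [-1.3, -0.2, -2.2]
finger_gap: 0.0234
```

```bash
python3 - <<'E'
from h import *
rows()
for n,a in (('side',(210,60,310,160)),('top',(70,80,200,210))):
    p,d=manip.capture(n);cv2.imwrite(f'pics/{n}24.png',cv2.resize(p[a[1]:a[3],a[0]:a[2],::-1],None,fx=6,fy=6) if n=='side' else cv2.resize(p[a[1]:a[3],a[0]:a[2],::-1],None,fx=5,fy=5))
    print(tip(n,'scoop_edge',2),tip(n,'hub',2),tip(n,'scoop_grip',2))
E
```

```text
clock 43.98 pos [0.6111 0.2272 0.2243] yaw -3.77 q [ 0.32  0.07  1.51 -0.01  1.57  0.39] F [-1.3 -0.2 -2.2] T [-0.1   0.02  0.08] gap 0.0234 tilt [ 0.005 -0.007 -1.   ]
[([0.6225, 0.3557, 0.0728], 0.6)] [([0.624, 0.431, 0.0511], 0.55), ([0.4775, -0.5438, 0.0194], 0.55)] [([0.6126, 0.26, 0.1997], 0.76)]
[([0.6199, 0.3532, 0.067], 0.61)] [([0.4748, -0.5521, 0.0221], 0.55), ([0.6175, 0.4253, 0.051], 0.47)] [([0.6108, 0.2592, 0.2042], 0.79)]
```

View pics/side24.png

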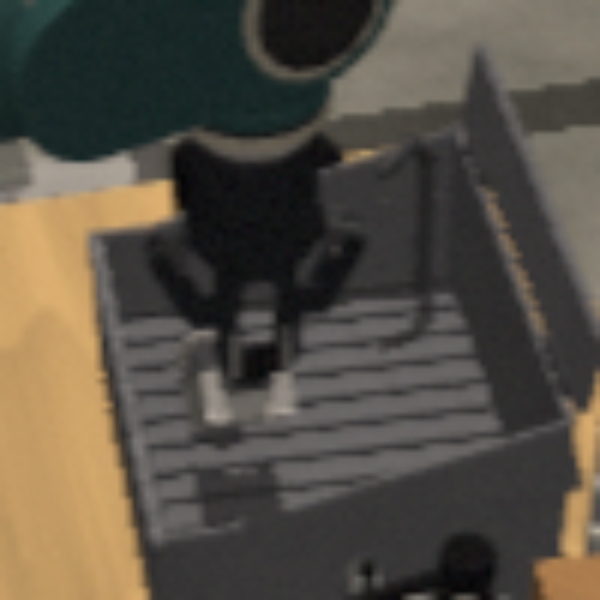

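View pics/top24.png

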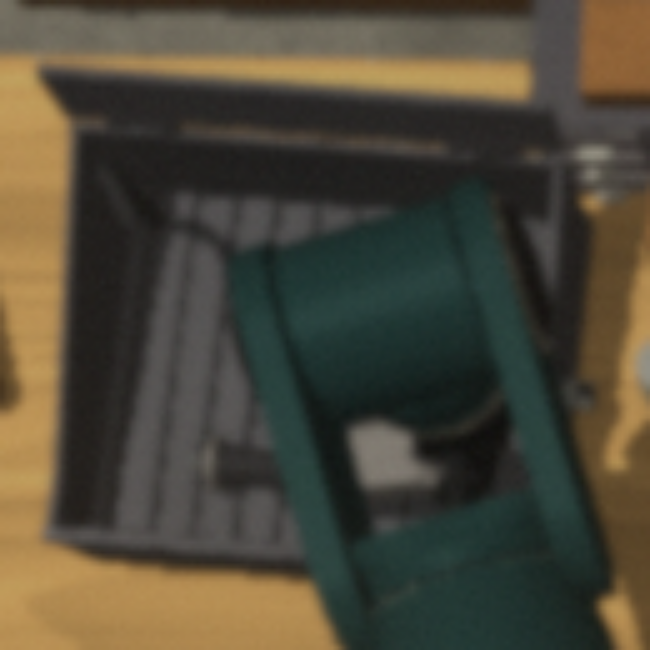

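The hub is lying on the tub floor with its axis at z 0.051, which is floor 0.030 plus radius 0.021. The tray is empty. Next I'll lift the scoop out and find a free place on the bench.

Call:
servo_tool(moves=[{"x": 0,"y": 0,"z": -15,"roll": 0},{"x": 0,"y": 0,"z": -40,"roll": 0},{"x": 0,"y": 0,"z": -70,"roll": 0},{"x": 0,"y": 0,"z": -100,"roll": 0},{"x": 0,"y": 0,"z": -115,"roll": 0}], force=60)

```text
clock: 45.0
position: [0.6107, 0.2288, 0.341]
orientation: [0.003, 0.999, -0.032, 0.004]
force: [0.7, 0.3, -1.7]
finger_gap: 0.0224
```

```bash
python3 - <<'E'
from h import *
rows((.46,.22,.33,-3.8),(.45,-.15,.33,-3.8),(.45,-.15,.20,-3.8))
p,d=manip.capture('side')
print(tip('side','wrench'),tip('side','scoop_edge'),tip('side','scoop_grip'),tip('side','hub'))
P=cloud('side',d);b=(P[...,0]>.36)&(P[...,0]<.53)&(P[...,1]>-.22)&(P[...,1]<.08)&(P[...,2]>.012)&(P[...,2]<.2)
v,u=np.nonzero(b);print(b.sum(),P[b][:10])
cv2.imwrite('pics/s25.png',cv2.resize(p[20:270,130:400,::-1],None,fx=2.4,fy=2.4))
E
```

```text
clock 45.0 pos [0.6107 0.2288 0.341 ] yaw -3.72 q [ 0.32  0.06  1.33 -0.01  1.75  0.39] F [ 0.7  0.3 -1.7] T [-0.1  -0.02  0.02] gap 0.0224 tilt [ 0.007 -0.006 -1.   ]
(0.46, 0.22, 0.33, -3.8) -> [-149.9   18.5   10. ] roll 0.001
(0.45, -0.15, 0.33, -3.8) -> [-135.8  388.4   12.1] roll 0.001
(0.45, -0.15, 0.2, -3.8) -> [-136.8  387.7  142.1] roll 0.001
[([0.3607, 0.2184, 0.0017], 0.6)] [([0.623, 0.3598, 0.1867], 0.67)] [([0.6114, 0.2585, 0.3191], 0.59)] [([0.4791, -0.5469, 0.02], 0.9), ([0.6233, 0.4303, 0.0524], 0.57), ([0.6124, 0.2628, 0.3192], 0.39)]
63 [[ 0.36293799 -0.17239001  0.02110947]
 [ 0.36611137 -0.17694239  0.02681453]
 [ 0.36213064 -0.18061919  0.02769627]
 [ 0.36548135 -0.17957332  0.02481182]
 [ 0.36879247 -0.17992189  0.02407257]
 [ 0.37207763 -0.18095177  0.02438399]
 [ 0.37542474 -0.18066713  0.02266369]
 [ 0.36146833 -0.1843748   0.02745044]
 [ 0.36478387 -0.18414299  0.02581443]
 [ 0.36819356 -0.1817397   0.02080776]]
```

View pics/s25.png

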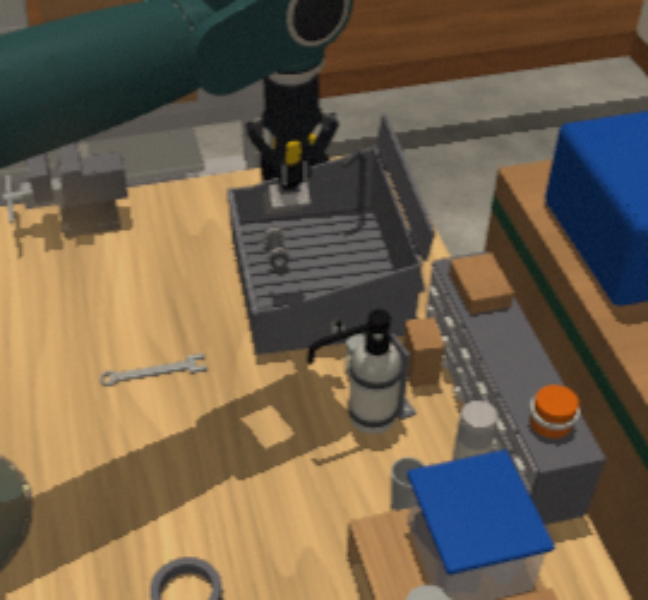

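The hub is in the tub at (278,255) in the crop. The bench around x 0.47, y -0.15 to 0.08 is free; the nearest thing is the tape, at x below 0.39.

Call:
servo_tool(moves=[{"x": -25,"y": 4,"z": 0,"roll": 0},{"x": -70,"y": 12,"z": 2,"roll": 0},{"x": -115,"y": 18,"z": 5,"roll": 0},{"x": -130,"y": 50,"z": 10,"roll": 0},{"x": -130,"y": 105,"z": 10,"roll": 0},{"x": -128,"y": 160,"z": 20,"roll": 0},{"x": -126,"y": 215,"z": 50,"roll": 0},{"x": -123,"y": 262,"z": 90,"roll": 0},{"x": -121,"y": 292,"z": 130,"roll": 0},{"x": -121,"y": 298,"z": 155,"roll": 0}])

```text
clock: 46.5
position: [0.4696, -0.0636, 0.1804]
orientation: [0.003, 0.999, -0.034, 0.0]
force: [0.7, -0.4, -2.3]
finger_gap: 0.0224
```

```bash
python3 - <<'E'
from h import *
rows()
p,d=manip.capture('side')
print(tip('side','scoop_edge'),tip('side','scoop_grip'))
cv2.imwrite('pics/s26.png',cv2.resize(p[80:280,150:350,::-1],None,fx=3,fy=3))
E
```

```text
clock 46.5 pos [ 0.4696 -0.0636  0.1804] yaw -3.86 q [-0.18 -0.32  1.93 -0.01  1.53 -0.12] F [ 0.7 -0.4 -2.3] T [-0.12  0.03 -0.03] gap 0.0224 tilt [-0.    -0.007 -1.   ]
[([0.4814, 0.0662, 0.0258], 0.46)] []
```

View pics/s26.png

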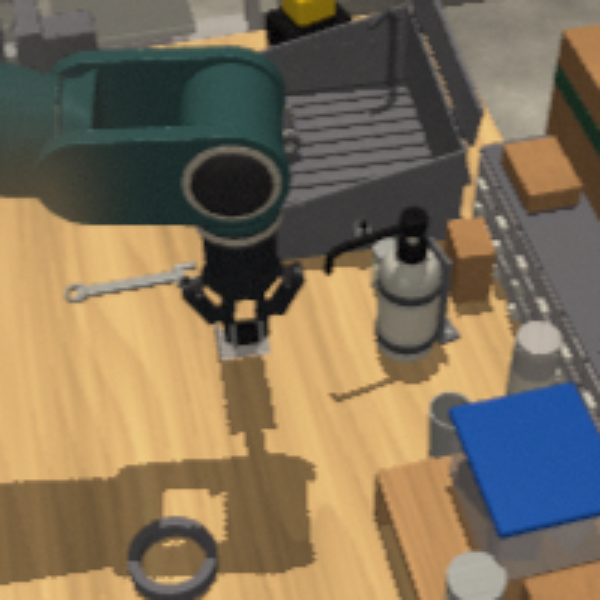

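Call:
servo_tool(moves=[{"x": 0,"y": 0,"z": 10,"roll": 0},{"x": 0,"y": 2,"z": 22,"roll": 0},{"x": 0,"y": 5,"z": 32,"roll": 0},{"x": 0,"y": 18,"z": 45,"roll": 0},{"x": 1,"y": 31,"z": 58,"roll": 0},{"x": 1,"y": 41,"z": 73,"roll": 0},{"x": 1,"y": 51,"z": 88,"roll": 0}], force=20)

```text
clock: 47.52
position: [0.4677, -0.1141, 0.0939]
orientation: [0.003, 0.999, -0.033, 0.0]
force: [-1.2, -1.2, 1.8]
finger_gap: 0.022
```

```bash
python3 - <<'E'
from h import *
rows()
p,d=manip.capture('side')
print(tip('side','scoop_edge'),tip('side','scoop_grip'))
cv2.imwrite('pics/s27.png',cv2.resize(p[130:250,180:300,::-1],None,fx=5,fy=5))
E
```

```text
clock 47.52 pos [ 0.4677 -0.1141  0.0939] yaw -3.77 q [-0.29 -0.25  2.01 -0.01  1.37 -0.22] F [-1.2 -1.2  1.8] T [0.27 0.06 0.04] gap 0.022 tilt [ 0.001 -0.007 -1.   ]
[] [([0.4723, -0.067, 0.0848], 0.42)]
```

View pics/s27.png

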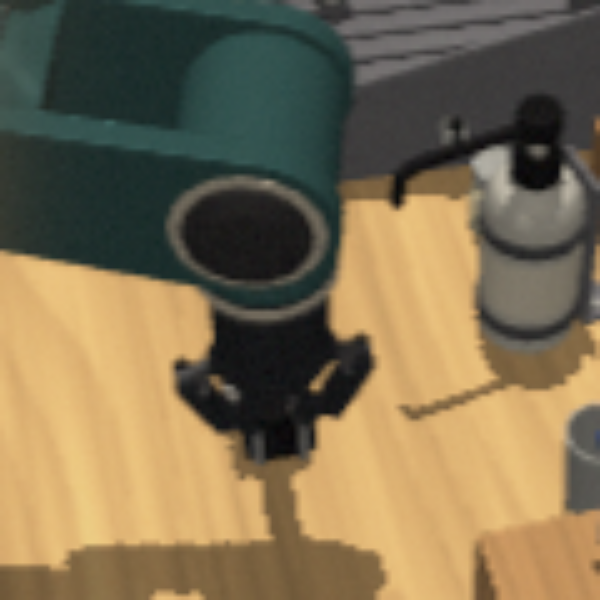

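Call:
servo_tool(moves=[{"x": 0,"y": 8,"z": 16,"roll": 0},{"x": 0,"y": 15,"z": 33,"roll": 0},{"x": 0,"y": 19,"z": 46,"roll": 0},{"x": 0,"y": 22,"z": 57,"roll": 0},{"x": 0,"y": 23,"z": 65,"roll": 0},{"x": 0,"y": 23,"z": 69,"roll": 0},{"x": 0,"y": 23,"z": 69,"roll": 0}])

```text
clock: 48.55
position: [0.4656, -0.137, 0.0248]
orientation: [0.003, 0.999, -0.033, -0.001]
force: [0.5, -0.5, 1.1]
finger_gap: 0.0221
```

```bash
python3 - <<'E'
from h import *
rows()
p,d=manip.capture('side')
print(tip('side','scoop_edge'),tip('side','scoop_grip'))
E
```

```text
clock 48.55 pos [ 0.4656 -0.137   0.0248] yaw -3.8 q [-0.34 -0.17  2.07 -0.01  1.24 -0.27] F [ 0.5 -0.5  1.1] T [ 0.29  0.   -0.06] gap 0.0221 tilt [-0.001 -0.006 -1.   ]
[] [([0.6882, -0.1432, 0.0002], 0.48)]
```

Call:
servo_tool(moves=[{"x": 0,"y": 0,"z": 2,"roll": 0},{"x": 0,"y": 0,"z": 4,"roll": 0},{"x": 0,"y": 0,"z": 4,"roll": 0}])

```text
clock: 49.08
position: [0.4662, -0.1375, 0.0217]
orientation: [0.004, 0.999, -0.033, 0.0]
force: [0.2, -4.4, 7.2]
finger_gap: 0.0222
```

The force has risen, so the scoop is down flat. I'll release it, rise and inspect.

Call:
servo_tool(moves=[{"x": 0,"y": 0,"z": 0,"roll": 0},{"x": 0,"y": 0,"z": 0,"roll": 0},{"x": 0,"y": 0,"z": 0,"roll": 0},{"x": 0,"y": 0,"z": -15,"roll": 0},{"x": 0,"y": 0,"z": -50,"roll": 0},{"x": 0,"y": 5,"z": -110,"roll": 0},{"x": 0,"y": 40,"z": -160,"roll": 0},{"x": 0,"y": 90,"z": -200,"roll": 0},{"x": 0,"y": 130,"z": -230,"roll": 0},{"x": 0,"y": 130,"z": -230,"roll": 0}], jaw=0)

```text
clock: 50.32
position: [0.4575, -0.2678, 0.2561]
orientation: [0.005, 0.999, -0.034, 0.002]
force: [0.6, -0.4, -0.2]
finger_gap: 0.0856
```

```bash
python3 - <<'E'
from h import *
rows()
for n in ('side','top'):
    p,d=manip.capture(n)
    print(n,[ (t,tip(n,t,2)) for t in ('scoop','scoop_edge','scoop_grip','hub')])
    print([(t,tip(n,t,1)) for t in ('jar','tin','spray','carton','tape','wrench','pump_top')])
    cv2.imwrite(f'pics/{n}28.png',cv2.resize(p[40:300,50:420,::-1],None,fx=2.1,fy=2.1))
E
```

```text
clock 50.33 pos [ 0.4575 -0.2678  0.2561] yaw -3.95 q [-0.57 -0.21  1.72 -0.01  1.63 -0.51] F [ 0.6 -0.4 -0.2] T [-0.    0.08  0.03] gap 0.0856 tilt [ 0.003 -0.01  -1.   ]
side [('scoop', [([0.4802, 0.0114, -0.0019], 0.66)]), ('scoop_edge', [([0.4811, 0.0756, 0.0027], 0.55)]), ('scoop_grip', [([0.6889, -0.138, 0.0014], 0.52), ([0.465, -0.0811, 0.032], 0.49)]), ('hub', [([0.4778, -0.5464, 0.0217], 0.69), ([0.6217, 0.4311, 0.0506], 0.42)])]
[('jar', [([0.6948, 0.1425, 0.0025], 0.56)]), ('tin', [([0.6889, -0.1365, 0.0015], 0.55)]), ('spray', [([0.7929, -0.1372, -0.0016], 0.84)]), ('carton', [([0.7983, 0.1143, -0.0011], 0.98)]), ('tape', [([0.3453, -0.2158, -0.0021], 0.67)]), ('wrench', []), ('pump_top', [([0.6853, 0.0349, 0.2243], 0.46)])]
top [('scoop', [([0.4751, 0.0114, -0.0038], 0.69)]), ('scoop_edge', [([0.4794, 0.0703, 0.0025], 0.86), ([0.7963, 0.1098, 0.0022], 0.48)]), ('scoop_grip', [([0.4673, -0.0841, 0.0356], 0.57), ([0.7873, -0.1356, 0.0013], 0.42)]), ('hub', [([0.6166, 0.4251, 0.0505], 0.73), ([0.4744, -0.552, 0.0193], 0.66)])]
[('jar', [([0.4805, 0.0726, -0.0011], 0.69)]), ('tin', [([0.6861, -0.1413, 0.0038], 0.53)]), ('spray', [([0.789, -0.133, -0.0003], 0.63)]), ('carton', [([0.7959, 0.1079, -0.0015], 0.62)]), ('tape', []), ('wrench', [([0.3582, 0.222, 0.0014], 0.63)]), ('pump_top', [([0.6901, 0.0345, 0.2223], 0.71)])]
```

View pics/side28.png

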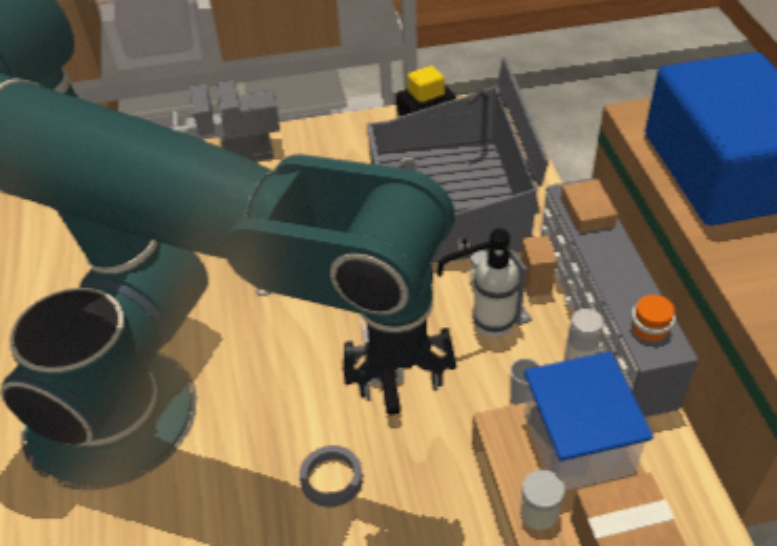

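View pics/top28.png

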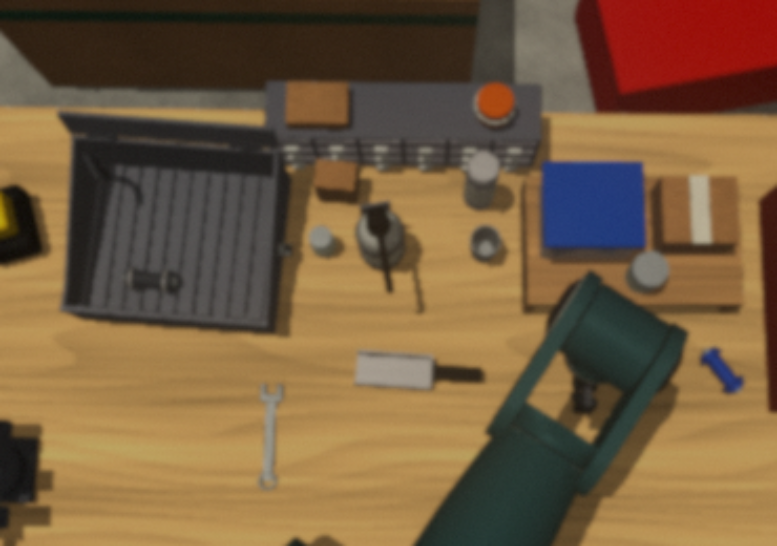

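The top view shows the hub in the washer at (155,281), the scoop flat and empty at (395,370), and everything else where it was. The scoop heights agree: edge at 0.003 and grip at 0.034. I'm handing in.

```bash
python3 - <<'E'
from h import *
rows()
print(manip.job_done())
E
```

```text
clock 51.52 pos [ 0.4575 -0.2655  0.2527] yaw -3.8 q [-0.57 -0.21  1.72 -0.01  1.63 -0.5 ] F [-0.1  0.4  0.2] T [0.01 0.02 0.06] gap 0.0856 tilt [ 0.    -0.007 -1.   ]
the job is handed in; nothing more can be done
None
```

The job is done and handed in at 51.5 s: the hub has been under the pump and is now in the parts washer, and the scoop is flat on the bench.

- **Pulling out:** I gripped the tray from outside across both side lips, then regrasped it by the handle.
- **Pumping:** I stood the scoop flat with the hub within about 3 mm of the nozzle line and let go. I then pressed the head slowly to the bottom: the nozzle dropped 16 mm, with 23.5 N upward force at the end. After release it came back up (nozzle at 0.173 m).
- **Tipping:** I lifted the tail of the handle with the scoop's open edge close to the tub floor, and the hub slid out from there.

**Last checks:**
- The hub lies on the tub floor with its axis 0.051 m up.
- The scoop is flat and empty, with its edge at 0.003 m and grip point at 0.034 m.
- The jar, tin, spray, carton, tape, wrench and blue hub showed no movement beyond measuring error. One top-view reading for the jar landed on the scoop, but the picture shows the jar in its place.
- The robot was touching nothing.

**What went wrong:** My first try at tipping, pushing the scoop's front against the washer wall, did not turn it. The wrist force reached about 43 N, under the 120 N limit and taken through the held scoop, so I backed off and changed method. Easing the grip to 20 N before that had not let the scoop pivot either.

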